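Roll a sensor probe window-up under the magnifier and clamp it in the jig

TASK

The aluminium sensor probe lies on the mat under the bench magnifier with the window to its circuit board turned away: roll it on the mat, still under the magnifier, until the window faces straight up and it lies still. Then lay it, window up, in the two vees of the holding jig with its domed nose against the end stop, and swing the hinged keeper down onto it. The tube is thin: handle it gently, do not drop it, keep off the magnifier and leave the other tools where they lie.

Things in the scene. Friction and masses are not known exactly. Their poses are not given: they have to be found in the camera images.
- probe: Sensor probe: plain aluminium tube, 28 mm diameter (also over the window), 160 mm long, 0.11 to 0.23 kg, evenly weighted. Origin at its middle on its axis; x runs along it to the domed nose, z out through the window (z up = window up). At first it lies on the mat, at the robot's left, nose away from it, window 75 to 180 degrees from up.
- window (a point): Middle of the window on the tube's surface: a slot 36 mm long and 14 mm wide, 4 to 40 mm from the probe's middle towards the nose; a green circuit board shows in it. From 4 mm on towards the tail the tube is bare, to be pressed or gripped there. The probe rolls on the mat without slipping, 14 mm of travel per radian, and stays where it is left.
- nose (a point): Tip of the probe's domed nose (radius 14 mm), on its axis, 80 mm from its middle.
- tail (a point): End of the probe's stepped connector tail, on its axis, 80 mm behind its middle. The tube's wall is thin: it dents when the fingers squeeze it with more than 45 N each, or when it strikes the jig with more than 60 N.
- magnifier: Bench magnifier, fixed over the mat; must not be bumped. Origin on the bench at the middle of the mat, x away from the robot, z up, axes those of the mat. Its foot (170 mm diameter, 30 mm high) and column (to 430 mm) stand at x 220, y -100 mm; a sloping arm runs from the column's top down to the far side of the lamp head.
- lens (a point): Centre of the underside of the magnifier's round lamp head, 250 mm above the bench: a disc of 180 mm diameter, 32 mm thick. The probe's middle starts 20 to 45 mm nearer the robot. A vertical tool does not fit under the head; one leaning back towards the robot by 30 to 40 degrees along the probe's axis does. The mat is fixed, 220 by 280 mm (x, y), 3 mm thick, centred 20 mm nearer the robot.
- jig: Holding jig, fixed. Origin on the bench under jig_seat; x along the vees to the end stop, z up. Base plate 12 mm thick, x -81 to 95, y -58 to 58 mm. Two 90 degree vees, each 12 mm long, at x -52 and 52, 50 mm wide overall, open 39 mm at the top, 55 mm high. End stop: a plate with its face at x 80, 44 mm wide, 74 mm high. Hinge post at x 54, y 40, 26 by 14 mm (x, y), 85 mm high.
- jig_seat (a point): Where the middle of the probe lies when it is home in the jig, 55 mm above the bench, axes those of the jig. A probe lying in the vees slides along them when its tail is pushed towards the stop with a few newtons.
- keeper (a joint): Hinge angle of the jig's keeper, a steel bar 12 mm wide with a rubber pad for the far vee: 0 when the pad rests on a probe lying in the vees, pi/2 upright, 1.65 to 1.88 at first (open, leaning back to the jig's +y). Hinge along the jig's x at x 54, y 40, z 76 mm. 90 g, stiff hinge: it stays where left, but from below about 1 rad it sinks shut by itself.
- keeper_knob (a point): Centre of the ball knob (22 mm diameter) at the end of the keeper, 90 mm from its hinge. It moves over the jig towards the jig's -y as the keeper closes.
- tweezers: Steel tweezers, 120 mm long, 6 mm thick, lying on the mat along its +y edge. To be left alone.
- screwdriver: Screwdriver, 190 mm, lying along x between mat and jig. To be left alone.
- tape: Roll of tape, 80 mm diameter, 19 mm high, lying behind the screwdriver. To be left alone.
- cutters: Side cutters, 145 mm long, 12 mm high, lying along x, 100 mm to the jig's -y side. To be left alone.
Not all that is in view belongs to the job. Several things look just like the probe: the one meant starts farthest to the robot's left.

How it is judged:
By the outcome, as a careful person would: the job done as asked, in the order asked, and still so for the second after the job is handed in, with the robot touching nothing.
It also fails if it takes over 72 s, if anything falls off the work surface, if the arm or the gripper's body presses on something with over 40 N, if the wrist force passes 120 N, or if a joint passes its speed limit or range.

ROBOT

A 6-joint arm with a two-finger parallel gripper is mounted at the origin on the work surface. World frame = base frame: x ahead of the robot, y to its left, z up, the work surface at z = 0. Lengths are in mm, angles in rad, forces in N, time in s.
With the tool pointing down it reaches from about 250 to 725 mm from the base axis. Payload 4 kg.
Tool frame: the origin (TCP) lies midway between the tips of the shut fingers; the grasp point (between the pads) lies 19 mm behind it (r.pinch_z is the distance from the TCP to the grasp point, in mm); x points along the fingers, y is the direction in which the jaws open and shut, and the axes are right-handed (so a half turn about x gives the same grasp; the last joint's range is limited). The gripper opens to 85 mm and grips with 20 to 120 N. Pads are 22 mm wide; open, the fingers measure 114 mm over their backs; the gripper's body (76 mm by 85 mm) begins 54 mm behind the grasp point. The pads swing forward as they close: fully open they stand 13 mm farther back than shut.
Start: joints at [-1.121, 0.241, 0.005, 1.335, 0, 1.571], TCP at [217.391, -450.267, 231.306] pointing down, gripper open.
Joint ranges: [-2.72, 2.72], [-1.05, 1.87], [-1.09, 1.28], [-1.99, 2.15], [-1.42, 1.44], [-3.14, 3.14]. Speed limits (rad/s): [2.79, 2.79, 3.14, 3.14, 3.14, 3.14].

INTERFACE

Orientations are given as [roll, pitch, yaw] about the fixed x, y, z axes, in that order (R = Rz(yaw) Ry(pitch) Rx(roll)).
In Python, from cell import r gives the robot as it stands. The module is installed in compiled form; this text tells all that it offers.
- The arm moves only by the tool drive_tool, never from a script. Its argument "rows" is a list of rows, each a list of 7 numbers: the closure, from 0 (fully open) to 1 (shut), then the shift along the tool's x, y, z as a fraction of full scale, then the turn, a rotation vector about the tool's x, y, z as a fraction of full scale. A call has 1 to 10 rows; each row shifts and turns the pose as measured when the row begins, along the tool's axes as they then stand; what a row does not reach is not made up. Full scale, the value 1, is 0.05 m for a shift and 4 degrees for a turn. A row lasts 1/10 s, in which the tool goes at most 50 mm and 8.59 degrees, less where a joint would pass 70% of its speed; a pose out of reach is approached as far as the arm can. A call with a number of a shift or a turn outside -1 to 1 is refused whole. A call with a gripper value outside its range is refused whole. The fingers move at their own pace and stop on an object; "squeeze" is the grip in N (left out, the last holds). Time passes only in rows, so rows that do not move let the fingers close. It gives the time, the measured TCP pose, the force and the opening at its end, in the units of the state.
- r.get_state(): the state, without advancing time (a new reading comes with each control period).
- r.camera(name): name is "scene" or "side" or "wrist"; returns a dict with "img" (420x560x3 uint8, red, green, blue), "range_z" (420x560 float32, mm along the optical axis (not along the pixel's ray), 0 where there is no reading), "vertical_fov" (degrees; the focal length in pixels is half the picture's height over the tangent of half this angle, whatever the lens; pixels are square), "cx", "cy" (the principal point, pixels), "rvec" (rotation vector, rad) and "tvec" (3), from world to camera coordinates, as OpenCV has them; the wrist camera has in their place "hand_eye" (4x4, takes a point from camera to tool coordinates, whose origin is the TCP and whose axes are the tool frame's). Camera axes: x right, y down, z forward; pixel columns grow to the right and rows downward; lengths in mm; the calibration is good to about 2 mm. A picture is of the moment at which its call begins: read the wrist's pose just before it.
- r.job_done(): hands the job in, once; it reports no verdict.
The state is a dict: "time_s": time; "q": joint angles; "qvel": joint speeds; "effort": joint torques, N m; "eef_pos": TCP position; "tcp_rot": TCP orientation; "ft_force": force on the tool from outside, world axes, zero at the start; "ft_torque": the same for the moment, N m; "width": opening from 0.0 (shut) to 1.0 (fully open).
Only numpy, scipy, OpenCV 4.12 (cv2) and the standard library are available. Lean on these libraries where they do the work, as an engineer would, in place of code of your own. Each camera call takes 0.05 s, during which the arm holds its last target. There are 200 camera calls.

## Working session

There is one attempt and no reset: what is moved stays moved. The work goes in short steps, Python scripts to look and compute and a tool call to move; the robot and the scene stay as the last step left them, time stands still between calls to the robot, and variables do not carry over. Pictures are saved under pics/ and viewed, about 8 in all and at most 12, crops included, and the job is handed in when it is done.

Besides the shell and the picture viewer there is one more tool, called after ">>>" as name(argument=value, ...), one argument or row to a line, values as JSON. drive_tool: Moves the arm, as the interface text tells. Shift numbers are shares of 0.05 m and turn numbers shares of 4 degrees, none past 1 either way. Its arguments: {"type":"object","properties":{"rows":{"type":"array"},"squeeze":{"type":"number"}},"required":["rows"]}

```bash
mkdir -p pics
cat > h.py <<'E'
import numpy as np, cv2
from cell import r
from scipy.spatial.transform import Rotation as Ro
def cam(n):
    s=r.get_state(); c=r.camera(n); H,W=c["range_z"].shape
    f=H/2/np.tan(np.radians(c["vertical_fov"])/2)
    if n=="wrist":
        T=np.eye(4);T[:3,:3]=Ro.from_euler('xyz',s["tcp_rot"]).as_matrix();T[:3,3]=s["eef_pos"]
        M=T@np.array(c["hand_eye"])
    else:
        T=np.eye(4);T[:3,:3]=cv2.Rodrigues(np.array(c["rvec"],float))[0];T[:3,3]=np.array(c["tvec"]).ravel();M=np.linalg.inv(T)
    v,u=np.mgrid[:H,:W];z=c["range_z"]
    P=np.stack([(u-c["cx"])/f*z,(v-c["cy"])/f*z,z],-1)@M[:3,:3].T+M[:3,3]
    P[z==0]=np.nan
    return c["img"],P,M,(f,c["cx"],c["cy"])
def save(img,p,crop=None,k=1):
    if crop: u0,v0,u1,v1=crop; img=img[v0:v1,u0:u1]
    cv2.imwrite("pics/"+p,cv2.resize(img[...,::-1],None,fx=k,fy=k,interpolation=cv2.INTER_CUBIC))
E
python3 - <<'E'
from h import *
s=r.get_state();print({k:np.round(v,3) for k,v in s.items()}, r.pinch_z)
a,P,M,k=cam("scene");np.save("scene.npy",P);save(a,"scene.png");print(M.round(2),k)
b,P,M,k=cam("side");np.save("side.npy",P);save(b,"side.png");print(M.round(2),k)
E
```

```text
{'time_s': np.float64(0.0), 'q': array([-1.121,  0.241,  0.004,  1.335, -0.   ,  1.571]), 'qvel': array([-0.   ,  0.   , -0.002, -0.   , -0.001, -0.002]), 'effort': array([ 0.0000e+00, -3.7232e+01,  2.5241e+01,  1.7000e-02,  0.0000e+00,
        0.0000e+00]), 'eef_pos': array([ 217.106, -449.69 ,  230.41 ]), 'tcp_rot': array([-1.562,  1.569,  2.03 ]), 'ft_force': array([ 0.602,  0.344, -0.292]), 'ft_torque': array([ 0.017,  0.023, -0.009]), 'width': np.float64(0.999)} 18.700000000000003
[[ 2.50000e-01  6.00000e-01 -7.60000e-01  1.21262e+03]
 [ 9.70000e-01 -1.50000e-01  2.00000e-01 -1.55920e+02]
 [ 0.00000e+00 -7.90000e-01 -6.20000e-01  7.17780e+02]
 [ 0.00000e+00  0.00000e+00  0.00000e+00  1.00000e+00]] (np.float64(378.96098682394995), 278.2749692813456, 210.71805914193172)
[[-9.80000e-01 -7.00000e-02  1.60000e-01  3.50530e+02]
 [-1.80000e-01  4.80000e-01 -8.60000e-01  1.07832e+03]
 [-2.00000e-02 -8.70000e-01 -4.90000e-01  7.64280e+02]
 [ 0.00000e+00  0.00000e+00  0.00000e+00  1.00000e+00]] (np.float64(512.1141990860651), 280.61639141824355, 205.9941147986197)
```

View pics/scene.png

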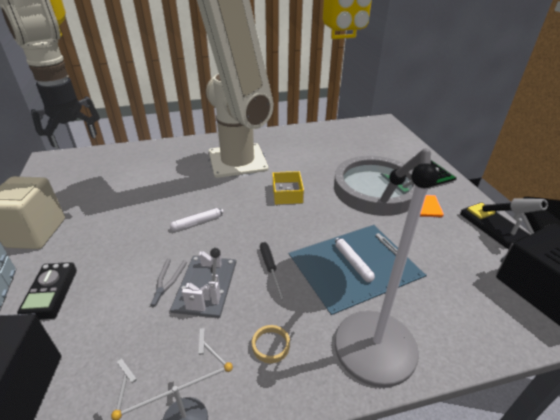

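View pics/side.png

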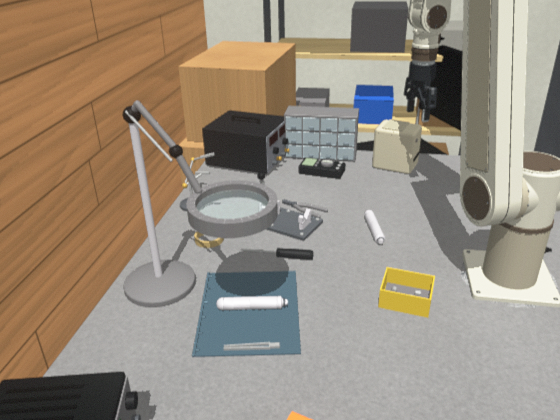

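The scene view shows the probe at about (355,258) on the mat, the jig at (205,285) with its keeper knob at (215,253), and the decoy at (197,219). The side view shows the probe at (252,302) with the lamp head at (233,208).

```bash
cat > m.py <<'E'
from h import *
def rect(p): return [np.round(x,1) for x in cv2.minAreaRect(p.astype(np.float32))]
def line(p):
    m=p.mean(0);d=np.linalg.svd(p-m,full_matrices=False)[2][0];return m,d
for n in("scene","side"):
    P=np.load(n+".npy");I=cv2.imread(f"pics/{n}.png")[...,::-1].astype(int)
    R,G,B=I[...,0],I[...,1],I[...,2]
    teal=(B-R>22)&(abs(P[...,2]-3)<5)
    lab=cv2.connectedComponentsWithStats(teal.astype(np.uint8))
    i=1+np.argmax(lab[2][1:,4]);t=P[lab[1]==i];print(n,"mat",len(t),rect(t[:,:2]),"z",np.median(t[:,2]))
    c=t[:,:2].mean(0)
    near=np.hypot(P[...,0]-c[0],P[...,1]-c[1])<150
    pr=near&(P[...,2]>9)&(P[...,2]<45)&(R>110)
    lab=cv2.connectedComponentsWithStats(pr.astype(np.uint8));i=1+np.argmax(lab[2][1:,4]);q=P[lab[1]==i]
    print(" probe",len(q),rect(q[:,:2]),"zmax",np.percentile(q[:,2],[50,90,99]),lab[2][i])
    hd=(np.hypot(P[...,0]-c[0],P[...,1]-c[1])<150)&(P[...,2]>225)&(P[...,2]<300);h=P[hd];print(" head",len(h),rect(h[:,:2]),np.percentile(h[:,2],[2,50,98]))
P=np.load("scene.npy")
for (u,v) in [(205,285),(215,253),(230,262),(177,307),(192,305),(215,295),(212,283)]:
    print((u,v),P[v,u].round(0))
E
python3 m.py
python3 - <<'E'
from h import *
a=cv2.imread("pics/scene.png")[...,::-1]; b=cv2.imread("pics/side.png")[...,::-1]
A=cv2.resize(a[240:325,150:255],None,fx=5,fy=5,interpolation=cv2.INTER_CUBIC)
B=cv2.resize(b[190:245,255:340],None,fx=3,fy=3,interpolation=cv2.INTER_CUBIC)
C=cv2.resize(b[285:320,205:300],None,fx=2.6,fy=2.6,interpolation=cv2.INTER_CUBIC)
o=np.zeros((425,800,3),np.uint8);o[:425,:525]=A;o[:B.shape[0],530:530+B.shape[1]]=B;o[200:200+C.shape[0],530:530+C.shape[1]]=C
cv2.imwrite("pics/c1.png",o[...,::-1])
E
```

```text
scene mat 4776 [array([594.8, 209.7]), array([222. , 278.6]), np.float64(11.0)] z 2.88878759913149
 probe 517 [array([588.5, 203.7]), array([161.3,  26.8]), np.float64(10.8)] zmax [27.6011187  30.97495948 32.89212824] [336 238  39  43 517]
 head 3519 [array([610.6, 207.7]), array([164.7, 185.6]), np.float64(52.8)] [252.22364659 269.96806904 283.07392654]
side mat 5397 [array([594.9, 210.4]), array([218.8, 284.6]), np.float64(11.0)] z 3.9758380305879655
 probe 794 [array([589.7, 208.7]), array([157.7,  28.5]), np.float64(8.8)] zmax [26.72613672 31.95462359 33.96816708] [216 296  71  14 794]
 head 4393 [array([614.5, 214.9]), array([180.4, 183.3]), np.float64(27.4)] [252.86831537 271.20272688 284.71929691]
(205, 285) [ 617. -174.   52.]
(215, 253) [ 644. -142.  171.]
(230, 262) [ 524. -105.   16.]
(177, 307) [ 630. -243.   11.]
(192, 305) [ 647. -208.   29.]
(215, 295) [ 643. -155.   42.]
(212, 283) [ 642. -158.   82.]
```

View pics/c1.png

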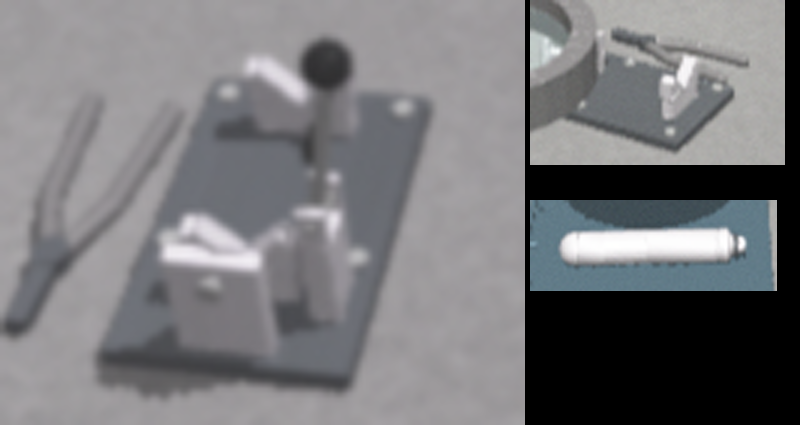

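The crop shows the jig from its stop end, with the open keeper leaning to +y. The probe is blank from the side, with its nose to the left, away from the robot. Next I fit the jig.

```bash
cat > j.py <<'E'
from h import *
from scipy.optimize import minimize
S=[]
for n in("scene","side"):
    P=np.load(n+".npy").reshape(-1,3);I=cv2.imread(f"pics/{n}.png").reshape(-1,3).astype(int)
    m=(P[:,0]>480)&(P[:,0]<740)&(P[:,1]>-260)&(P[:,1]<-60)&(P[:,2]<17)&(I.max(1)<130)&(P[:,2]>6)
    b=P[m]; print(n,len(b),[np.round(x,1) for x in cv2.minAreaRect(b[:,:2].astype(np.float32))])
P=np.load("scene.npy")[235:330,140:260];I=cv2.imread("pics/scene.png")[235:330,140:260]
p=P.reshape(-1,3);g=I.reshape(-1,3).max(1)
# base plate: points 6..17 high, dark
m=(p[:,2]>7)&(p[:,2]<17)&(g<135);mk=m.reshape(95,120).astype(np.uint8);lab=cv2.connectedComponentsWithStats(mk)
i=1+np.argmax(lab[2][1:,4]);b=P[lab[1]==i];R=cv2.minAreaRect(b[:,:2].astype(np.float32));print("comp",len(b),R)
yaw=np.radians(R[2] if R[1][0]>R[1][1] else R[2]-90);print("yaw",np.degrees(yaw))
c=np.array(R[0]);ex=np.array([np.cos(yaw),np.sin(yaw)]);o=c-7*ex;print("origin",o)
ey=np.array([-ex[1],ex[0]])
L=np.c_[(p[:,:2]-o)@ex,(p[:,:2]-o)@ey,p[:,2]]
def q(name,m): print(name,m.sum(),np.percentile(L[m],[5,50,95],axis=0).round(1).tolist())
q("stop",(L[:,2]>30)&(L[:,2]<78)&(abs(L[:,1])<24)&(L[:,0]>70)&(L[:,0]<95))
q("post",(L[:,2]>30)&(L[:,2]<90)&(abs(L[:,1]-42)<14)&(abs(L[:,0]-54)<30))
q("nearvee",(L[:,2]>20)&(L[:,2]<57)&(abs(L[:,0]+52)<14))
q("knob",(L[:,2]>148)&(L[:,2]<190))
E
python3 j.py
```

```text
scene 1650 [array([ 597.9, -133. ]), array([260.2, 185.8]), np.float64(61.1)]
side 762 [array([ 609.5, -165.1]), array([266.7, 177.6]), np.float64(6.5)]
comp 1618 ((574.7037353515625, -174.4134521484375), (116.69921112060547, 175.73252868652344), 68.68207550048828)
yaw -21.317924499511722
origin [ 568.18269256 -171.86865336]
stop 322 [[80.5, -19.0, 33.6], [87.6, 2.2, 59.9], [91.8, 21.5, 74.9]]
post 187 [[42.7, 34.1, 33.9], [63.4, 43.6, 62.9], [65.9, 47.0, 85.0]]
nearvee 173 [[-58.5, -24.3, 22.7], [-48.7, -8.9, 37.8], [-46.6, 25.4, 52.1]]
knob 100 [[49.4, 45.2, 152.1], [57.1, 53.3, 170.1], [62.7, 62.2, 175.7]]
```

```bash
cat >> h.py <<'E'
import json
def pose(s=None):
    s=s or r.get_state(); return np.array(s["eef_pos"]),Ro.from_euler('xyz',s["tcp_rot"])
def tool(lean,psi,ysign):
    L,p=np.radians([lean,psi]);x=np.array([np.sin(L)*np.cos(p),np.sin(L)*np.sin(p),-np.cos(L)]);y=ysign*np.array([-np.sin(p),np.cos(p),0])
    return Ro.from_matrix(np.c_[x,y,np.cross(x,y)])
def rows(p1,R1,n,g,start=None):
    """straight line + slerp in n rows"""
    p,R=start or pose(); out=[]
    w=(R.inv()*R1).as_rotvec(); 
    for i in range(n):
        pn=p+(np.array(p1)-p)/(n-i); Rn=R*Ro.from_rotvec((R.inv()*R1).as_rotvec()/(n-i))
        t=np.round(R.inv().apply(pn-p)/50,3);a=np.round(np.degrees((R.inv()*Rn).as_rotvec())/4,3)
        out.append([g]+(t+0).tolist()+(a+0).tolist()); p=p+R.apply(t*50);R=R*Ro.from_rotvec(np.radians(a*4))
    mx=np.abs(np.array(out))[:,1:].max()
    print("n",n,"max",mx.round(2));print(json.dumps(out)); return p,R
E
python3 - <<'E'
from h import *
for n,(u0,v0,u1,v1) in {"scene":(325,232,380,288),"side":(210,290,295,315)}.items():
    I=cv2.imread(f"pics/{n}.png").astype(int)[v0:v1,u0:u1]; g=I[...,1]-np.maximum(I[...,0],I[...,2]);print(n,g.max(),(g>8).sum(),(np.argwhere(g>8)[:10]+[v0,u0]).tolist())
p,R=pose();print(R.as_matrix().round(2))
for ys in(1,-1): print(ys,(R.inv()*tool(32,10.5,ys)).as_rotvec(degrees=True).round(1))
E
```

```text
scene -2 0 []
side 1 0 []
[[-0.    0.43 -0.9 ]
 [ 0.   -0.9  -0.43]
 [-1.   -0.    0.  ]]
1 [-158.8   -6.3   45.6]
-1 [14.8 31.8  4.4]
```

>>> drive_tool(
  rows=[
    [0.35,-0.6,0,0,-1,0,0],
    [0.35,-0.6,0,0,-1,0,0],
  ],
)

```text
time_s: 0.3
eef_pos: [215.6, -446.6, 286.0]
tcp_rot: [-1.714, 1.555, 2.022]
ft_force: [0.8, -0.3, 0.5]
width: 0.689
```

Run:
```python
from h import *
s=r.get_state();print(s["q"].round(3),s["eef_pos"],s["width"],s["ft_force"])
```

```text
[-1.121  0.229  0.131  1.488 -0.     1.427] [ 215.61402518 -446.59775624  286.01641621] 0.6894113944377954 [ 0.81921699 -0.29711465  0.51143204]
```

Run:
```python
from h import *
s=r.get_state();c=pose();p0=c[0]
yv=c[1].as_matrix()[:,1];psi0=np.degrees(np.arctan2(yv[1],yv[0]))-90
if psi0>10:psi0-=360
print(psi0)
def wp(f):
    psi=psi0+(10-psi0)*min(1,f/0.95);lean=32*max(0,(f-.55)/.45)
    a=np.array([p0,[400,-150,300],[494,189,150]]);t=[0,.5,1]
    return np.array([np.interp(f,t,a[:,k]) for k in range(3)]),tool(lean,psi,1)
N=40
for k in range(4):
    out=[]
    for i in range(10):
        P,R=wp((10*k+i+1)/N);a=c
        t=np.round(a[1].inv().apply(P-a[0])/50,2);w=np.round((a[1].inv()*R).as_rotvec(degrees=True)/4,2)
        out.append([0.35]+(t+0).tolist()+(w+0).tolist());c=(a[0]+a[1].apply(t*50),a[1]*Ro.from_rotvec(np.radians(w*4)))
    print(np.abs(np.array(out)).max(),json.dumps(out))
```

```text
-145.9621430207062
1.03 [[0.35, -0.01, -0.14, -0.32, -1.03, -0.04, 0.22], [0.35, -0.02, -0.12, -0.33, -1.02, 0.0, 0.0], [0.35, -0.01, -0.1, -0.33, -1.03, 0.0, 0.0], [0.35, -0.01, -0.07, -0.35, -1.02, 0.0, 0.0], [0.35, -0.02, -0.05, -0.34, -1.03, 0.0, 0.0], [0.35, -0.01, -0.02, -0.35, -1.03, 0.0, 0.0], [0.35, -0.02, 0.01, -0.35, -1.02, 0.0, 0.0], [0.35, -0.01, 0.02, -0.35, -1.03, 0.0, 0.0], [0.35, -0.01, 0.06, -0.34, -1.02, 0.0, 0.0], [0.35, -0.02, 0.07, -0.34, -1.03, 0.0, 0.0]]
1.03 [[0.35, -0.01, 0.11, -0.34, -1.03, 0.0, 0.0], [0.35, -0.02, 0.12, -0.32, -1.02, 0.0, 0.0], [0.35, -0.01, 0.15, -0.32, -1.03, 0.0, 0.0], [0.35, -0.01, 0.17, -0.3, -1.03, 0.0, 0.0], [0.35, -0.02, 0.19, -0.29, -1.02, 0.0, 0.0], [0.35, -0.01, 0.22, -0.28, -1.03, 0.0, 0.0], [0.35, -0.02, 0.23, -0.26, -1.02, 0.0, 0.0], [0.35, -0.01, 0.25, -0.25, -1.03, 0.0, 0.0], [0.35, -0.01, 0.26, -0.22, -1.03, 0.0, 0.0], [0.35, -0.02, 0.29, -0.21, -1.02, 0.0, 0.0]]
1.03 [[0.35, 0.15, 0.23, -0.26, -1.03, 0.0, 0.0], [0.35, 0.15, 0.25, -0.25, -1.02, 0.0, 0.0], [0.35, 0.15, 0.27, -0.22, -1.03, -0.44, 0.02], [0.35, 0.15, 0.29, -0.22, -1.02, -0.45, 0.04], [0.35, 0.13, 0.29, -0.19, -1.03, -0.44, 0.08], [0.35, 0.14, 0.31, -0.18, -1.02, -0.45, 0.11], [0.35, 0.13, 0.33, -0.16, -1.01, -0.44, 0.15], [0.35, 0.13, 0.33, -0.14, -1.01, -0.44, 0.17], [0.35, 0.13, 0.34, -0.12, -1.01, -0.45, 0.21], [0.35, 0.13, 0.34, -0.1, -1.0, -0.44, 0.23]]
0.99 [[0.35, 0.14, 0.35, -0.08, -0.99, -0.45, 0.27], [0.35, 0.13, 0.35, -0.06, -0.98, -0.44, 0.3], [0.35, 0.15, 0.35, -0.04, -0.97, -0.45, 0.33], [0.35, 0.15, 0.35, -0.02, -0.96, -0.44, 0.36], [0.35, 0.16, 0.35, 0.0, -0.95, -0.44, 0.38], [0.35, 0.17, 0.34, 0.01, -0.94, -0.45, 0.42], [0.35, 0.18, 0.34, 0.03, -0.93, -0.44, 0.45], [0.35, 0.19, 0.33, 0.05, -0.91, -0.45, 0.47], [0.35, 0.21, 0.31, 0.06, 0.0, -0.44, 0.0], [0.35, 0.2, 0.32, 0.06, 0.0, -0.45, 0.0]]
```

>>> drive_tool(
  rows=[
    [0.35,0,-0.14,-0.32,-1,0,0.2],
    [0.35,0,-0.12,-0.33,-1,0,0],
    [0.35,0,-0.1,-0.33,-1,0,0],
    [0.35,0,-0.07,-0.35,-1,0,0],
    [0.35,0,-0.05,-0.34,-1,0,0],
    [0.35,0,-0.02,-0.35,-1,0,0],
    [0.35,0,0.01,-0.35,-1,0,0],
    [0.35,0,0.03,-0.35,-1,0,0],
    [0.35,0,0.06,-0.34,-1,0,0],
    [0.35,0,0.08,-0.34,-1,0,0],
  ],
)

```text
time_s: 1.3
eef_pos: [309.4, -294.5, 286.3]
tcp_rot: [-2.808, 1.568, 1.65]
ft_force: [0.9, -0.6, -0.4]
width: 0.65
```

>>> drive_tool(
  rows=[
    [0.35,0,0.1,-0.34,-1,0,0],
    [0.35,0,0.12,-0.32,-1,0,0],
    [0.35,0,0.15,-0.32,-1,0,0],
    [0.35,0,0.17,-0.3,-1,0,0],
    [0.35,0,0.2,-0.3,-1,0,0],
    [0.35,0,0.2,-0.28,-1,0,0],
    [0.35,0,0.23,-0.26,-1,0,0],
    [0.35,0,0.25,-0.25,-1,0,0],
    [0.35,0,0.26,-0.22,-1,0,0],
    [0.35,0,0.3,-0.2,-1,0,0],
  ],
)

```text
time_s: 2.3
eef_pos: [400.2, -136.3, 282.4]
tcp_rot: [-2.733, 1.559, 2.453]
ft_force: [0.4, 0.1, -0.8]
width: 0.648
```

```bash
cat > nx.py <<'E'
from h import *
import sys
# nx.py x y z lean psi n g  -> rows
x,y,z,l,ps,n,g=map(float,sys.argv[1:8])
s=r.get_state();print("t",s["time_s"],"q",s["q"].round(2),"F",s["ft_force"].round(1),"w",s["width"])
rows([x,y,z],tool(l,ps,1),int(n),g)
E
python3 nx.py 494 189 150 32 10 22 0.35
```

```text
t 2.3 q [-0.33  0.08 -0.06  1.45  0.    0.77] F [ 0.4  0.1 -0.8] w 0.6481254587279325
n 22 max 0.81
[[0.35, 0.122, 0.211, -0.223, -0.806, -0.321, 0.229], [0.35, 0.12, 0.222, -0.213, -0.806, -0.321, 0.229], [0.35, 0.119, 0.232, -0.203, -0.806, -0.321, 0.229], [0.35, 0.119, 0.241, -0.193, -0.806, -0.321, 0.229], [0.35, 0.118, 0.249, -0.182, -0.806, -0.321, 0.229], [0.35, 0.119, 0.258, -0.17, -0.806, -0.321, 0.229], [0.35, 0.119, 0.265, -0.158, -0.806, -0.321, 0.229], [0.35, 0.12, 0.271, -0.145, -0.806, -0.321, 0.229], [0.35, 0.121, 0.277, -0.133, -0.806, -0.321, 0.229], [0.35, 0.123, 0.283, -0.12, -0.806, -0.321, 0.229], [0.35, 0.125, 0.287, -0.106, -0.806, -0.321, 0.229], [0.35, 0.127, 0.29, -0.093, -0.806, -0.321, 0.229], [0.35, 0.13, 0.293, -0.08, -0.806, -0.321, 0.229], [0.35, 0.133, 0.295, -0.066, -0.806, -0.321, 0.229], [0.35, 0.137, 0.297, -0.052, -0.806, -0.321, 0.229], [0.35, 0.14, 0.297, -0.039, -0.806, -0.321, 0.229], [0.35, 0.144, 0.296, -0.025, -0.805, -0.321, 0.23], [0.35, 0.149, 0.295, -0.012, -0.805, -0.321, 0.229], [0.35, 0.153, 0.293, 0.001, -0.806, -0.321, 0.23], [0.35, 0.158, 0.29, 0.014, -0.805, -0.32, 0.229], [0.35, 0.163, 0.286, 0.027, -0.806, -0.321, 0.23], [0.35, 0.169, 0.282, 0.04, -0.805, -0.32, 0.229]]
```

>>> drive_tool(
  rows=[
    [0.35,0.12,0.21,-0.22,-0.8,-0.32,0.23],
    [0.35,0.12,0.22,-0.21,-0.8,-0.32,0.23],
    [0.35,0.12,0.23,-0.2,-0.8,-0.32,0.23],
    [0.35,0.12,0.24,-0.19,-0.8,-0.32,0.23],
    [0.35,0.12,0.25,-0.18,-0.8,-0.32,0.23],
    [0.35,0.12,0.26,-0.17,-0.8,-0.32,0.23],
    [0.35,0.12,0.27,-0.16,-0.8,-0.32,0.23],
    [0.35,0.12,0.27,-0.15,-0.8,-0.32,0.23],
    [0.35,0.12,0.28,-0.13,-0.8,-0.32,0.23],
    [0.35,0.12,0.28,-0.12,-0.8,-0.32,0.23],
  ],
)

```text
time_s: 3.3
eef_pos: [441.3, 18.3, 216.0]
tcp_rot: [0.352, 1.308, -0.158]
ft_force: [0.2, 0.2, 0.6]
width: 0.651
```

>>> drive_tool(
  rows=[
    [0.35,0.13,0.29,-0.11,-0.8,-0.32,0.23],
    [0.35,0.13,0.29,-0.09,-0.8,-0.32,0.23],
    [0.35,0.13,0.29,-0.08,-0.8,-0.32,0.23],
    [0.35,0.13,0.3,-0.07,-0.8,-0.32,0.23],
    [0.35,0.14,0.3,-0.05,-0.8,-0.32,0.23],
    [0.35,0.14,0.3,-0.04,-0.8,-0.32,0.23],
    [0.35,0.14,0.3,-0.03,-0.8,-0.32,0.23],
    [0.35,0.15,0.3,-0.01,-0.8,-0.32,0.23],
    [0.35,0.15,0.29,0,-0.8,-0.32,0.23],
    [0.35,0.16,0.29,0.01,-0.8,-0.32,0.23],
  ],
)

```text
time_s: 4.3
eef_pos: [474.9, 173.9, 148.2]
tcp_rot: [0.046, 1.057, 0.145]
ft_force: [0.4, -0.1, 0.1]
width: 0.65
```

```bash
python3 nx.py 494 189 140 32 10 4 0.35
python3 - <<'E'
from h import *
a,P,M,k=cam("wrist");np.save("w1.npy",P);save(a,"w1.png");print(M.round(2))
q=P[(P[...,2]>9)&(P[...,2]<45)&(np.hypot(P[...,0]-590,P[...,1]-206)<110)&(a[...,0]>120)]
print(len(q),cv2.minAreaRect(q[:,:2].astype(np.float32)),np.percentile(q[:,2],[50,98]))
E
```

```text
t 4.3 q [ 0.44 -0.   -0.66  0.42 -0.14  0.3 ] F [ 0.4 -0.1  0.1] w 0.6500886350687641
n 4 max 0.26
[[0.35, 0.087, 0.064, 0.069, -0.257, -0.158, 0.058], [0.35, 0.089, 0.063, 0.069, -0.257, -0.159, 0.058], [0.35, 0.089, 0.061, 0.069, -0.256, -0.158, 0.058], [0.35, 0.091, 0.06, 0.07, -0.257, -0.159, 0.057]]
[[-1.1000e-01  6.6000e-01  7.4000e-01  3.3243e+02]
 [ 9.9000e-01  5.0000e-02  9.0000e-02  1.5703e+02]
 [ 2.0000e-02  7.5000e-01 -6.6000e-01  2.3040e+02]
 [ 0.0000e+00  0.0000e+00  0.0000e+00  1.0000e+00]]
2118 ((584.715087890625, 206.48696899414062), (154.15269470214844, 25.547609329223633), 11.004210472106934) [28.94748908 31.42854222]
```

View pics/w1.png

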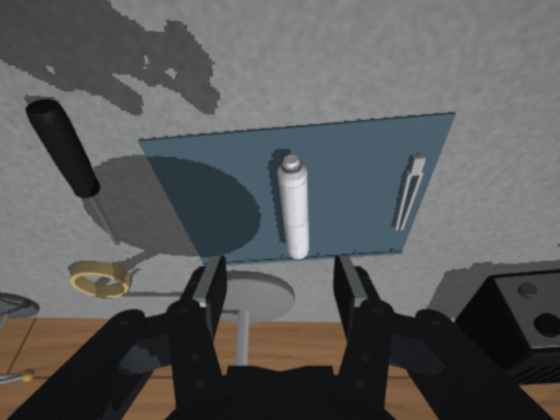

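The wrist view, with image right being world +y, shows the probe's axis running from the tail at (291,160) to the nose at (298,250). It shows no window. Approaching along the tool axis with the jaws straddling the probe.

Run:
```python
from h import *
c=rows([491,187,136],tool(32,11,1),4,0.4)
rows([571,203,10],tool(32,11,1),9,0.4,start=c)
```

```text
n 4 max 0.3
[[0.4, 0.092, 0.05, 0.053, -0.301, -0.164, 0.083], [0.4, 0.093, 0.048, 0.053, -0.301, -0.164, 0.083], [0.4, 0.093, 0.047, 0.053, -0.301, -0.164, 0.083], [0.4, 0.094, 0.044, 0.053, -0.301, -0.164, 0.083]]
n 9 max 0.33
[[0.4, 0.334, 0.001, 0.005, 0.0, 0.0, 0.0], [0.4, 0.334, 0.001, 0.005, 0.0, 0.0, 0.0], [0.4, 0.333, 0.001, 0.005, 0.0, 0.0, 0.0], [0.4, 0.334, 0.001, 0.006, 0.0, 0.0, 0.0], [0.4, 0.333, 0.001, 0.005, 0.0, 0.0, 0.0], [0.4, 0.334, 0.001, 0.006, 0.0, 0.0, 0.0], [0.4, 0.333, 0.001, 0.005, 0.0, 0.0, 0.0], [0.4, 0.334, 0.001, 0.006, 0.0, 0.0, 0.0], [0.4, 0.333, 0.001, 0.005, 0.0, 0.0, 0.0]]
```

>>> drive_tool(
  rows=[
    [0.4,0.09,0.05,0.05,-0.3,-0.16,0.08],
    [0.4,0.09,0.05,0.05,-0.3,-0.16,0.08],
    [0.4,0.09,0.05,0.05,-0.3,-0.16,0.08],
    [0.4,0.09,0.05,0.05,-0.3,-0.16,0.08],
    [0.4,0.33,0,0,0,0,0],
    [0.4,0.33,0,0,0,0,0],
    [0.4,0.33,0,0,0,0,0],
    [0.4,0.33,0,0,0,0,0],
    [0.4,0,0,0,0,0,0],
  ],
)

```text
time_s: 5.25
eef_pos: [527.0, 193.7, 77.6]
tcp_rot: [-0.005, 1.01, 0.191]
ft_force: [-0.5, -0.8, -0.4]
width: 0.599
```

```bash
python3 nx.py 571 203 10 32 11 6 0.4
```

```text
t 5.25 q [ 0.42  0.21 -0.7   0.12 -0.12  0.19] F [-0.5 -0.8 -0.4] w 0.5988738404118178
n 6 max 0.27
[[0.4, 0.27, 0.003, 0.007, 0.01, 0.004, 0.002], [0.4, 0.27, 0.002, 0.007, 0.01, 0.004, 0.002], [0.4, 0.271, 0.002, 0.008, 0.009, 0.005, 0.002], [0.4, 0.27, 0.003, 0.007, 0.01, 0.004, 0.002], [0.4, 0.271, 0.002, 0.008, 0.009, 0.005, 0.002], [0.4, 0.27, 0.003, 0.008, 0.01, 0.004, 0.001]]
```

>>> drive_tool(
  rows=[
    [0.4,0.27,0,0.01,0,0,0],
    [0.4,0.27,0,0.01,0,0,0],
    [0.4,0.27,0,0.01,0,0,0],
    [0.4,0.27,0,0.01,0,0,0],
    [0.4,0.27,0,0.01,0,0,0],
    [0.4,0.2,0,0.01,0,0,0],
    [0.5,0,0,0,0,0,0],
  ],
)

```text
time_s: 5.95
eef_pos: [573.3, 201.8, 15.4]
tcp_rot: [-0.005, 1.005, 0.19]
ft_force: [0.3, -0.9, -0.1]
width: 0.5
```

```bash
python3 nx.py 571 203 10 32 11 2 0.5
python3 - <<'E'
from h import *
a,P,M,k=cam("side");save(a,"s2.png",(190,230,350,350),5)
a,P,M,k=cam("wrist");save(a,"w2.png")
q=P[(P[...,2]>9)&(P[...,2]<45)&(np.hypot(P[...,0]-590,P[...,1]-206)<110)&(a[...,0]>120)]
print(len(q),cv2.minAreaRect(q[:,:2].astype(np.float32)))
E
```

```text
t 5.95 q [ 0.39  0.4  -0.65 -0.04 -0.11  0.17] F [ 0.3 -0.9 -0.1] w 0.4999208233796258
n 2 max 0.05
[[0.5, 0.035, 0.016, -0.046, 0.028, 0.049, 0.007], [0.5, 0.036, 0.016, -0.046, 0.027, 0.05, 0.007]]
7401 ((581.64111328125, 208.67593383789062), (150.01870727539062, 51.8829345703125), 18.239194869995117)
```

View pics/w2.png

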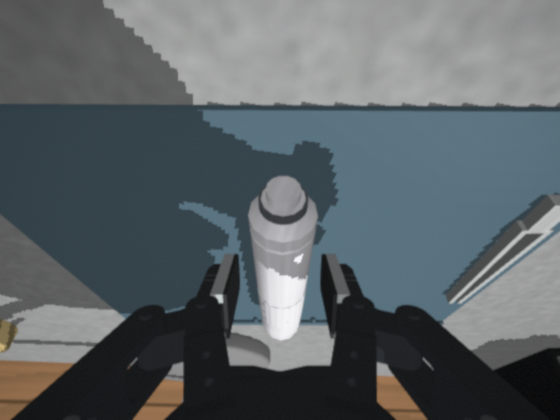

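The probe sits centred between the fingers, with its tail at (283,190) and its nose at (283,330). I lower slightly and roll it towards -y.

>>> drive_tool(
  rows=[
    [0.5,0.05,0,-0.045,0,0,0],
    [0.5,0.05,0,-0.045,0,0,0],
    [0.5,0,-0.08,0,0,0,0],
    [0.5,0,-0.08,0,0,0,0],
    [0.5,0,-0.08,0,0,0,0],
    [0.5,0,-0.08,0,0,0,0],
  ],
)

```text
time_s: 6.65
eef_pos: [575.1, 185.6, 11.5]
tcp_rot: [-0.004, 1.002, 0.193]
ft_force: [-0.2, 0.1, 0.3]
width: 0.504
```

>>> drive_tool(
  rows=[
    [0.5,0,-0.08,0,0,0,0],
    [0.5,0,-0.08,0,0,0,0],
    [0.5,0,-0.08,0,0,0,0],
    [0.5,0,0,0,0,0,0],
  ],
)

```text
time_s: 7.05
eef_pos: [578.0, 171.7, 11.7]
tcp_rot: [-0.004, 1.001, 0.191]
ft_force: [-0.3, -0.5, 0.2]
width: 0.504
```

```bash
cat > look.py <<'E'
from h import *
import sys
s=r.get_state();print("t",s["time_s"],s["eef_pos"].round(1),"F",s["ft_force"].round(1),"w",s["width"])
for n in ("scene","side","wrist"):
    a,P,M,k=cam(n);cv2.imwrite(f"pics/{sys.argv[1]}_{n}.png",a[...,::-1]);I=a.astype(int)
    g=(I[...,1]-np.maximum(I[...,0],I[...,2])>12)&(np.hypot(P[...,0]-594,P[...,1]-195)<110)&(P[...,2]<50)
    q=P[g];print(n,"green",len(q), (np.median(q,0).round(1),np.percentile(q,[2,98],axis=0).round(1).tolist()) if len(q) else "")
E
python3 look.py a
```

```text
t 7.05 [578.  171.7  11.7] F [-0.3 -0.5  0.2] w 0.5035953971941342
scene green 8 (array([614.7, 187.8,  21.5]), [[609.4, 184.9, 20.0], [619.5, 191.0, 23.3]])
side green 31 (array([619.7, 177.8,  23.9]), [[600.8, 171.0, 20.8], [631.9, 190.7, 28.7]])
wrist green 50 (array([628.4, 183.1,  22.5]), [[622.2, 178.6, 21.8], [633.1, 186.0, 24.3]])
```

```bash
cat > ax.py <<'E'
from h import *
import sys
from scipy.optimize import least_squares
# fit probe axis (on mat, z=17) and window angle from green pixels, all cameras
def fit(g0,psi0=11,cams=("wrist","side","scene")):
    for n in cams:
        a,P,M,k=cam(n);I=a.astype(int)
        e=np.array([np.cos(np.radians(psi0)),np.sin(np.radians(psi0))]);nn=np.array([-e[1],e[0]])
        d=(P[...,:2]-g0);al=d@e;la=d@nn
        m=(abs(al)<70)&(abs(la)<22)&(P[...,2]>12)&(P[...,2]<40)&(I.min(-1)>95)
        m=cv2.erode(m.astype(np.uint8),np.ones((2,2)))>0
        A,L,Z=al[m],la[m],P[...,2][m]
        f=lambda x:np.hypot(L-x[0]-x[1]*A,Z-x[2])-14
        o=least_squares(f,[0,0,17],loss="soft_l1")
        x=o.x
        g=(I[...,1]-np.maximum(I[...,0],I[...,2])>10)&(abs(al)<70)&(abs(la)<22)&(P[...,2]<45)
        txt=""
        if g.sum()>5:
            t=np.degrees(np.arctan2((la-x[0]-x[1]*al)[g],(P[...,2]-x[2])[g]));rr=np.hypot((la-x[0]-x[1]*al)[g],(P[...,2]-x[2])[g])
            txt=f"green {g.sum()} ang(+y) med {np.median(t):.0f} rng {np.percentile(t,[3,97]).round(0)} r {np.median(rr):.1f} al {np.percentile(al[g],[2,98]).round(0)}"
        c=g0+nn*x[0];print(n,len(A),"lat",x[0].round(1),"dyaw",np.degrees(x[1]).round(1),"z",x[2].round(1),"rms",np.std(f(x)).round(1),"al",np.percentile(al[(abs(al)<100)&(abs(la)<20)&(P[...,2]>12)&(P[...,2]<45)],[1,99]).round(0),txt)
fit(np.array([float(sys.argv[1]),float(sys.argv[2])]))
E
python3 ax.py 592 183
python3 - <<'E'
import cv2,numpy as np
w=cv2.imread("pics/a_wrist.png")[150:350,200:380];s=cv2.imread("pics/a_side.png")[250:340,190:320];c=cv2.imread("pics/a_scene.png")[220:300,310:410]
o=np.zeros((600,800,3),np.uint8)
def put(i,k,x,y):
    i=cv2.resize(i,None,fx=k,fy=k,interpolation=cv2.INTER_CUBIC);o[y:y+i.shape[0],x:x+i.shape[1]]=i
put(w,2.2,0,0);put(s,3,400,0);put(c,3.5,400,290);cv2.imwrite("pics/c2.png",o)
E
```

```text
wrist 5604 lat -6.1 dyaw -0.1 z 16.3 rms 2.0 al [-79.  62.] green 54 ang(+y) med -3 rng [-37.  46.] r 6.9 al [28. 40.]
side 365 lat -7.2 dyaw 0.2 z 17.3 rms 4.2 al [-75.  78.] green 36 ang(+y) med -30 rng [-64.  10.] r 8.1 al [ 8. 39.]
scene 301 lat -5.9 dyaw -0.5 z 16.5 rms 2.8 al [-60.  79.] green 17 ang(+y) med 28 rng [-3. 53.] r 6.7 al [ 9. 30.]
```

View pics/c2.png

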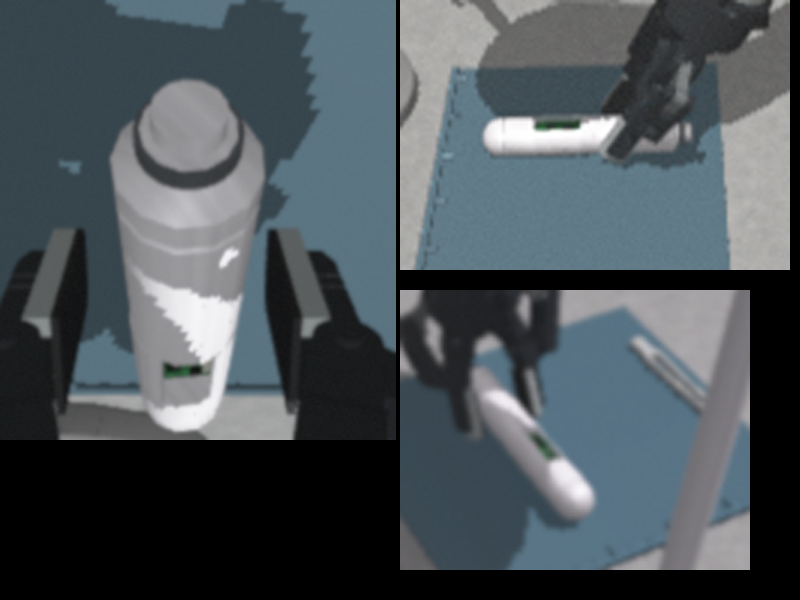

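The window shows almost straight up in all three views. Now I measure its angle more exactly.

```bash
cat > ang.py <<'E'
from h import *
import sys
def ang(c0,psi,zc=17,cams=("wrist","side","scene"),wz=(4,40)):
    p=np.radians(psi);e=np.array([np.cos(p),np.sin(p),0]);nn=np.array([-e[1],e[0],0]);c=np.array([c0[0],c0[1],zc])
    for n in cams:
        a,P,M,(f,cx,cy)=cam(n);I=a.astype(int);H,W=P.shape[:2]
        v,u=np.mgrid[:H,:W];D=np.stack([(u-cx)/f,(v-cy)/f,np.ones((H,W))],-1)@M[:3,:3].T
        C=M[:3,3]-c;al0=C@e;C2=np.array([C@nn,C[2]]);D2=np.stack([D@nn,D[...,2]],-1)
        D2n=D2/np.linalg.norm(D2,axis=-1,keepdims=True)
        s=C2[0]*D2n[...,1]-C2[1]*D2n[...,0]         # signed distance in cross plane
        s=-s if False else s
        t=-(D2@C2)/np.sum(D2*D2,-1);al=al0+t*(D@e)
        on=(P[...,2]>zc-8)&(P[...,2]<zc+22)&(np.abs((P-c)@nn)<20)
        hi=on&(al>wz[1]+4)&(al<66)&(abs(s)<20)&(I.min(-1)>90)
        w=on&(al>wz[0]-4)&(al<wz[1]+4)&(I.min(-1)<75)&(abs(s)<14)
        w=cv2.morphologyEx(w.astype(np.uint8),cv2.MORPH_OPEN,np.ones((2,2)))>0
        if hi.sum()<10 or w.sum()<5: print(n,hi.sum(),w.sum());continue
        # per-column of al bins: silhouette middle and slot middle
        mid=[];ws=[]
        for b in np.arange(wz[1]+4,66,3):
            k=hi&(al>=b)&(al<b+3)
            if k.sum()>3: mid.append((s[k].min()+s[k].max())/2)
        for b in np.arange(wz[0],wz[1],3):
            k=w&(al>=b)&(al<b+3)
            if k.sum()>1: ws.append((s[k].min(),s[k].max()))
        m=np.median(mid);ws=np.array(ws);lo,up=np.median(ws,0)
        view=np.degrees(np.arctan2(C2[0],C2[1])) # angle of camera from up toward +y
        sg=1 if True else -1
        # sign: s increases towards? evaluate numerically
        q=np.array([D@nn])[0]; sg=np.sign(np.corrcoef(s[on],q[on])[0,1])
        A=np.degrees(np.arcsin(np.clip((np.array([lo,up])-m)/14,-1,1)))*sg
        print(n,"view",view.round(0),"mid",m.round(1),"slot s",lo.round(1),up.round(1),"edges",(view+A).round(0),"ANGLE",(view+A.mean()).round(1),"n",len(mid),len(ws),"al",np.percentile(al[w],[2,98]).round(0))
if __name__=="__main__": ang([float(sys.argv[1]),float(sys.argv[2])],float(sys.argv[3]))
E
python3 ang.py 593.2 177 11
```

```text
wrist 302 0
side view 51.0 mid 1.4 slot s 6.2 8.5 edges [31. 21.] ANGLE 26.1 n 8 11 al [ 6. 36.]
scene view -32.0 mid -0.1 slot s -7.7 -3.4 edges [-66. -46.] ANGLE -56.0 n 8 5 al [13. 30.]
```

```bash
cat > wang.py <<'E'
from h import *
import sys
def wang(c0,psi,zc=17,show=False):
    p=np.radians(psi);e=np.array([np.cos(p),np.sin(p),0]);nn=np.array([-e[1],e[0],0]);c=np.array([c0[0],c0[1],zc])
    a,P,M,(f,cx,cy)=cam("wrist");I=a.astype(int);H,W=P.shape[:2]
    v,u=np.mgrid[:H,:W];D=np.stack([(u-cx)/f,(v-cy)/f,np.ones((H,W))],-1)@M[:3,:3].T
    C=M[:3,3]-c
    # ray hits cylinder
    cn,cz=C@nn,C[2];dn,dz=D@nn,D[...,2]
    A=dn**2+dz**2;B=cn*dn+cz*dz;t=-B/A;s=(cn*dz-cz*dn)/np.sqrt(A)
    al=C@e+t*(D@e)
    view=np.degrees(np.arctan2(cn,cz))
    on=(P[...,2]>zc-12)&(np.abs((P-c)@nn)<18)&(np.abs((P-c)@e)<85)
    g=(I[...,1]-np.maximum(I[...,0],I[...,2])>6)&on
    if g.sum()==0: print("no green");return
    vs=np.unique(v[g]);print("green rows",vs.min(),vs.max(),"view",view.round(1))
    for r0 in range(vs.min(),vs.max()+1):
        row=I[r0];uu=np.where(g[r0])[0];
        if len(uu)<2: continue
        um=int(np.median(uu));x=um;lum=row.sum(-1)/3
        l=um
        while (lum[l]<120 ) and l>um-40:l-=1
        rr=um
        while (lum[rr]<120) and rr<um+40:rr+=1
        ss=s[r0];print(r0,"slot cols",l,rr,"s",ss[l].round(1),ss[rr].round(1), "sil",lum[um-30:um+31:3].astype(int).tolist())
    # silhouette from depth
    for b in (-60,-50,45,55,65):
        k=on&(al>b)&(al<b+5)&(np.abs(s)<22)&(I.min(-1)>70)
        if k.sum()>5: print("al",b,"sil s",s[k].min().round(1),s[k].max().round(1))
if __name__=="__main__": wang([float(sys.argv[1]),float(sys.argv[2])],float(sys.argv[3]))
E
python3 wang.py 593.2 177 11
```

```text
green rows 315 321 view -1.6
316 slot cols 271 292 s 6.8 -7.4 sil [111, 112, 111, 127, 137, 143, 133, 44, 68, 86, 89, 69, 76, 131, 171, 238, 224, 117, 112, 111, 112]
317 slot cols 271 292 s 6.8 -7.5 sil [111, 111, 112, 120, 135, 142, 143, 67, 25, 44, 67, 40, 24, 112, 142, 236, 231, 137, 112, 112, 112]
318 slot cols 271 292 s 6.8 -7.6 sil [111, 112, 111, 112, 126, 136, 144, 133, 42, 37, 49, 62, 22, 31, 120, 180, 239, 217, 113, 112, 111]
319 slot cols 271 294 s 6.9 -9.0 sil [111, 111, 112, 112, 132, 139, 145, 113, 50, 56, 65, 63, 40, 68, 113, 227, 235, 161, 111, 111, 112]
320 slot cols 271 293 s 6.9 -8.4 sil [111, 111, 111, 111, 112, 131, 139, 145, 119, 64, 70, 78, 84, 80, 100, 123, 228, 234, 154, 110, 111]
321 slot cols 272 287 s 6.3 -4.4 sil [112, 110, 112, 111, 111, 114, 135, 142, 144, 97, 103, 104, 115, 115, 125, 142, 165, 238, 224, 115, 111]
al -60 sil s -13.9 13.7
al -50 sil s -13.9 13.7
al 45 sil s -14.0 13.8
al 55 sil s -13.9 13.4
al 65 sil s -13.7 13.2
```

Window angle is about 0° ± 2°. I centre the jaws on the tube (+2.3 mm), pause, then close them slowly.

>>> drive_tool(
  rows=[
    [0.5,0,0.046,0,0,0,0],
    [0.5,0,0,0,0,0,0],
    [0.5,0,0,0,0,0,0],
    [0.5,0,0,0,0,0,0],
    [0.5,0,0,0,0,0,0],
    [0.55,0,0,0,0,0,0],
    [0.58,0,0,0,0,0,0],
    [0.6,0,0,0,0,0,0],
    [0.61,0,0,0,0,0,0],
  ],
  squeeze=25,
)

```text
time_s: 8.45
eef_pos: [577.3, 175.3, 11.7]
tcp_rot: [-0.004, 1.001, 0.193]
ft_force: [0.3, -0.0, -0.1]
width: 0.385
```

Run:
```python
from h import *
s=r.get_state();print(s["time_s"],s["eef_pos"],s["width"],s["ft_force"])
a,P,M,k=cam("wrist");save(a,"w3.png",(190,150,390,350),3)
import wang;wang.wang([593.2,177],11)
```

```text
8.45 [577.30475335 175.32169122  11.72280099] 0.38456883354561466 [ 0.28192243 -0.0478038  -0.11158786]
green rows 315 321 view 0.7
315 slot cols 266 273 s 7.3 2.6 sil [38, 20, 80, 111, 110, 111, 117, 134, 142, 142, 82, 108, 123, 126, 123, 116, 132, 140, 229, 234, 200]
316 slot cols 266 288 s 7.4 -7.5 sil [111, 110, 111, 124, 135, 143, 133, 48, 67, 84, 89, 75, 75, 118, 165, 238, 227, 139, 112, 110, 111]
317 slot cols 266 288 s 7.4 -7.6 sil [111, 111, 112, 129, 137, 144, 117, 30, 38, 54, 58, 25, 41, 131, 209, 237, 216, 113, 111, 111, 112]
318 slot cols 267 288 s 6.8 -7.6 sil [110, 112, 112, 112, 128, 138, 145, 120, 36, 39, 51, 60, 21, 41, 122, 215, 237, 211, 111, 111, 111]
319 slot cols 267 289 s 6.9 -8.4 sil [110, 110, 111, 111, 126, 136, 144, 121, 46, 54, 61, 66, 36, 56, 108, 217, 237, 203, 112, 110, 110]
320 slot cols 267 289 s 6.9 -8.5 sil [98, 110, 111, 110, 111, 132, 140, 143, 88, 62, 69, 79, 81, 80, 106, 133, 235, 231, 143, 111, 111]
321 slot cols 267 283 s 7.0 -4.3 sil [22, 100, 111, 109, 111, 110, 131, 139, 144, 100, 94, 103, 107, 116, 121, 139, 151, 236, 229, 138, 112]
al -60 sil s -13.9 13.6
al -50 sil s -13.9 16.0
al 45 sil s -14.0 13.7
al 55 sil s -13.7 12.9
al 65 sil s -13.4 13.3
```

View pics/w3.png

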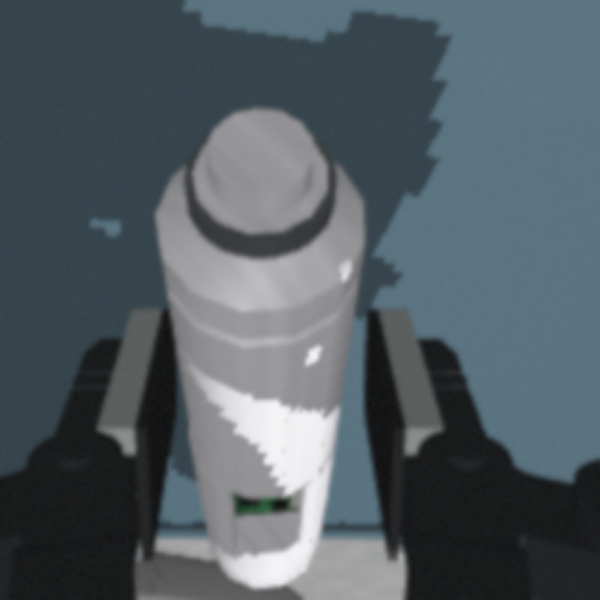

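The jaw gaps are about 1.6 mm on the left and 3.1 mm on the right, and the window is still up. I shift -0.8 mm and grip.

>>> drive_tool(
  rows=[
    [0.61,0,-0.016,0,0,0,0],
    [0.63,0,0,0,0,0,0],
    [0.65,0,0,0,0,0,0],
    [0.67,0,0,0,0,0,0],
    [0.69,0,0,0,0,0,0],
    [0.72,0,0,0,0,0,0],
    [0.72,0,0,0,0,0,0],
  ],
  squeeze=28,
)

```text
time_s: 9.25
eef_pos: [577.4, 174.3, 11.9]
tcp_rot: [-0.004, 1.001, 0.193]
ft_force: [-0.6, -0.4, -0.4]
width: 0.315
```

```bash
python3 - <<'E'
from h import *
s=r.get_state();print(s["time_s"],s["eef_pos"],s["width"],s["ft_force"])
import wang;wang.wang([593.2,177],11)
E
python3 nx.py 577 175 20 32 11 2 .75
```

```text
9.25 [577.4299763  174.30376041  11.8989427 ] 0.31501697943412577 [-0.60123884 -0.44212953 -0.35213438]
green rows 315 321 view -0.1
315 slot cols 281 286 s -1.8 -5.1 sil [111, 115, 133, 139, 144, 113, 72, 123, 121, 119, 109, 131, 134, 204, 235, 198, 111, 110, 52, 31, 38]
316 slot cols 269 290 s 6.4 -7.9 sil [105, 110, 114, 132, 138, 144, 117, 35, 79, 82, 81, 54, 76, 132, 209, 235, 188, 111, 111, 57, 34]
317 slot cols 269 290 s 6.4 -7.9 sil [55, 110, 111, 120, 136, 141, 143, 78, 24, 44, 64, 42, 22, 109, 139, 232, 228, 132, 110, 109, 30]
318 slot cols 269 292 s 6.5 -9.4 sil [24, 95, 111, 110, 124, 135, 143, 137, 50, 39, 51, 66, 24, 31, 113, 174, 236, 212, 112, 111, 100]
319 slot cols 270 292 s 5.8 -9.4 sil [28, 108, 111, 111, 129, 137, 144, 120, 52, 56, 66, 66, 50, 78, 109, 223, 233, 159, 110, 111, 71]
320 slot cols 270 290 s 5.9 -8.1 sil [37, 33, 108, 110, 111, 129, 138, 144, 121, 65, 71, 83, 92, 99, 113, 128, 226, 233, 152, 110, 109]
321 slot cols 270 282 s 5.9 -2.6 sil [26, 38, 38, 109, 111, 110, 128, 136, 144, 126, 94, 104, 112, 125, 137, 142, 145, 227, 230, 143, 110]
al -60 sil s -14.3 13.3
al -50 sil s -15.8 16.0
al 45 sil s -14.3 13.3
al 55 sil s -14.2 13.1
al 65 sil s -14.0 12.9
t 9.3 q [ 0.33  0.4  -0.67 -0.07 -0.07  0.11] F [-0.7  0.5  0.6] w 0.31304644732607473
n 2 max 0.08
[[0.75, -0.07, 0.007, 0.041, 0.033, 0.079, -0.004], [0.75, -0.07, 0.008, 0.041, 0.033, 0.08, -0.003]]
```

>>> drive_tool(
  rows=[
    [0.8,0,0,0,0,0,0],
    [0.85,0,0,0,0,0,0],
    [0.85,0,0,0,0,0,0],
    [0.85,0,0,0,0,0,0],
    [0.85,-0.06,0,0.04,0,0,0],
    [0.85,-0.06,0,0.04,0,0,0],
    [0.85,-0.06,0,0.04,0,0,0],
  ],
  squeeze=28,
)

```text
time_s: 10.0
eef_pos: [575.5, 173.8, 21.1]
tcp_rot: [-0.005, 1.007, 0.193]
ft_force: [-0.7, 0.5, -1.9]
width: 0.316
```

```bash
python3 - <<'E'
from h import *
s=r.get_state();print(s["time_s"],s["eef_pos"],s["width"],s["ft_force"])
import wang;wang.wang([593.2,177],11,25)
a,P,M,k=cam("side");save(a,"s3.png",(190,240,350,340),5)
E
python3 nx.py 430 147 80 32 11 6 .75
```

```text
10.0 [575.50285045 173.81674634  21.06016084] 0.3159357739620878 [-0.72615651  0.50546298 -1.89709657]
green rows 315 320 view -0.2
315 slot cols 269 290 s 6.5 -7.8 sil [95, 80, 114, 136, 143, 143, 81, 94, 118, 118, 99, 77, 112, 135, 229, 232, 138, 79, 84, 25, 38]
316 slot cols 270 290 s 5.9 -7.9 sil [73, 74, 82, 133, 139, 145, 120, 35, 65, 66, 70, 41, 66, 132, 210, 237, 176, 73, 66, 40, 32]
317 slot cols 270 290 s 5.9 -8.0 sil [23, 83, 84, 93, 133, 138, 145, 120, 27, 27, 35, 44, 20, 65, 124, 217, 236, 165, 79, 78, 46]
318 slot cols 270 292 s 5.9 -9.4 sil [25, 89, 104, 105, 125, 137, 145, 139, 47, 28, 32, 52, 30, 39, 112, 171, 237, 213, 98, 97, 89]
319 slot cols 270 291 s 6.0 -8.8 sil [34, 65, 121, 120, 124, 135, 142, 146, 85, 39, 46, 71, 63, 71, 108, 143, 235, 227, 123, 114, 113]
320 slot cols 270 288 s 6.0 -6.8 sil [36, 85, 145, 143, 140, 133, 142, 145, 90, 65, 76, 105, 106, 114, 139, 158, 236, 226, 139, 133, 133]
al -60 sil s -14.5 13.7
al -50 sil s -16.0 15.9
al 45 sil s -14.4 21.0
al 55 sil s -14.2 12.6
al 65 sil s -14.0 13.0
t 10.1 q [ 0.33  0.38 -0.67 -0.04 -0.07  0.11] F [-0.4 -0.3 -0.6] w 0.32000355082593657
n 6 max 0.43
[[0.75, -0.429, 0.006, -0.314, 0.012, 0.018, -0.001], [0.75, -0.429, 0.006, -0.315, 0.012, 0.018, -0.001], [0.75, -0.429, 0.006, -0.316, 0.012, 0.018, -0.001], [0.75, -0.428, 0.005, -0.316, 0.012, 0.018, -0.001], [0.75, -0.428, 0.005, -0.316, 0.012, 0.017, -0.002], [0.75, -0.428, 0.005, -0.317, 0.011, 0.018, -0.001]]
```

View pics/s3.png

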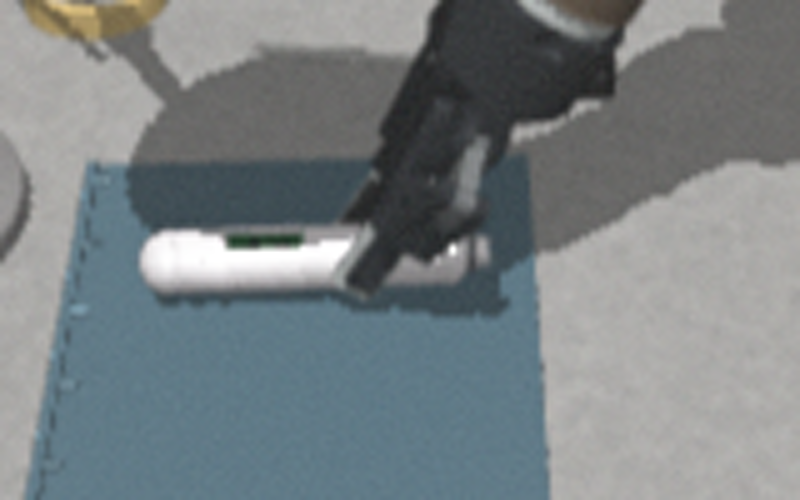

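The probe is held level, window up at (262,240) in the crop, and clear of the mat. Next I retract from under the lamp and carry it to the jig.

Run:
```python
from h import *
p,R=pose()
c=rows([425,145,60],tool(32,11,1),8,0.85)
c=rows([430,20,150],tool(32,-5,1),7,0.85,start=c)
c=rows([530,-157,135],tool(32,-21.3,1),8,0.85,start=c)
```

```text
n 8 max 0.29
[[0.85, -0.287, 0.002, -0.274, 0.009, 0.013, -0.001], [0.85, -0.287, 0.002, -0.274, 0.009, 0.013, -0.001], [0.85, -0.286, 0.002, -0.274, 0.009, 0.013, -0.001], [0.85, -0.286, 0.002, -0.275, 0.009, 0.014, -0.001], [0.85, -0.286, 0.002, -0.275, 0.009, 0.013, -0.001], [0.85, -0.286, 0.001, -0.275, 0.009, 0.014, -0.001], [0.85, -0.285, 0.001, -0.275, 0.009, 0.013, -0.001], [0.85, -0.286, 0.001, -0.276, 0.008, 0.014, 0.0]]
n 7 max 0.48
[[0.85, -0.247, -0.353, 0.09, 0.485, 0.0, -0.303], [0.85, -0.239, -0.355, 0.102, 0.485, 0.0, -0.303], [0.85, -0.232, -0.356, 0.115, 0.484, 0.0, -0.303], [0.85, -0.224, -0.357, 0.127, 0.485, 0.0, -0.303], [0.85, -0.216, -0.358, 0.139, 0.484, 0.0, -0.303], [0.85, -0.209, -0.357, 0.15, 0.485, 0.0, -0.302], [0.85, -0.202, -0.356, 0.163, 0.484, 0.0, -0.303]]
n 8 max 0.43
[[0.85, 0.184, -0.419, 0.224, 0.432, 0.0, -0.27], [0.85, 0.192, -0.409, 0.236, 0.432, 0.0, -0.27], [0.85, 0.2, -0.397, 0.249, 0.432, 0.0, -0.27], [0.85, 0.207, -0.386, 0.261, 0.432, 0.0, -0.27], [0.85, 0.214, -0.374, 0.272, 0.432, 0.0, -0.27], [0.85, 0.221, -0.362, 0.283, 0.432, 0.0, -0.27], [0.85, 0.228, -0.349, 0.294, 0.432, 0.0, -0.27], [0.85, 0.234, -0.335, 0.303, 0.432, 0.0, -0.269]]
```

>>> drive_tool(
  rows=[
    [0.85,-0.15,0,-0.14,0,0,0],
    [0.85,-0.29,0,-0.27,0,0,0],
    [0.85,-0.29,0,-0.27,0,0,0],
    [0.85,-0.29,0,-0.27,0,0,0],
    [0.85,-0.29,0,-0.27,0,0,0],
    [0.85,-0.29,0,-0.28,0,0,0],
    [0.85,-0.29,0,-0.28,0,0,0],
    [0.85,-0.29,0,-0.28,0,0,0],
  ],
)

```text
time_s: 10.9
eef_pos: [424.9, 143.4, 58.8]
tcp_rot: [-0.004, 1.007, 0.193]
ft_force: [-0.4, 0.2, -2.1]
width: 0.319
```

>>> drive_tool(
  rows=[
    [0.85,-0.25,-0.35,0.09,0.48,0,-0.3],
    [0.85,-0.24,-0.35,0.1,0.48,0,-0.3],
    [0.85,-0.23,-0.35,0.11,0.48,0,-0.3],
    [0.85,-0.22,-0.35,0.13,0.48,0,-0.3],
    [0.85,-0.22,-0.35,0.14,0.48,0,-0.3],
    [0.85,-0.21,-0.35,0.15,0.48,0,-0.3],
    [0.85,-0.2,-0.35,0.16,0.48,0,-0.3],
  ],
)

```text
time_s: 11.6
eef_pos: [415.6, 15.4, 146.4]
tcp_rot: [-0.008, 1.019, -0.091]
ft_force: [0.7, -0.4, -1.6]
width: 0.314
```

```bash
python3 nx.py 530 -157 135 32 -21.3 9 .85
```

```text
t 11.6 q [ 0.12 -0.23 -0.87  0.38 -0.11  0.17] F [ 0.7 -0.4 -1.6] w 0.31355914503241555
n 9 max 0.39
[[0.85, 0.173, -0.36, 0.229, 0.392, -0.01, -0.235], [0.85, 0.179, -0.351, 0.239, 0.392, -0.009, -0.235], [0.85, 0.184, -0.341, 0.248, 0.392, -0.01, -0.235], [0.85, 0.19, -0.331, 0.257, 0.392, -0.009, -0.235], [0.85, 0.196, -0.321, 0.266, 0.393, -0.01, -0.235], [0.85, 0.201, -0.31, 0.274, 0.392, -0.009, -0.236], [0.85, 0.206, -0.3, 0.282, 0.393, -0.01, -0.235], [0.85, 0.211, -0.288, 0.291, 0.392, -0.009, -0.236], [0.85, 0.216, -0.276, 0.298, 0.393, -0.01, -0.235]]
```

>>> drive_tool(
  rows=[
    [0.85,0.17,-0.36,0.23,0.39,0,-0.235],
    [0.85,0.18,-0.35,0.24,0.39,0,-0.235],
    [0.85,0.18,-0.34,0.25,0.39,0,-0.235],
    [0.85,0.19,-0.33,0.26,0.39,0,-0.235],
    [0.85,0.2,-0.32,0.27,0.39,0,-0.235],
    [0.85,0.2,-0.31,0.27,0.39,0,-0.235],
    [0.85,0.2,-0.3,0.28,0.39,0,-0.235],
    [0.85,0.2,-0.28,0.28,0.39,0,-0.235],
    [0.85,0.1,-0.14,0.14,0.39,0,-0.235],
    [0.85,0,0,0,0,0,0],
  ],
)

```text
time_s: 12.6
eef_pos: [515.7, -153.4, 135.0]
tcp_rot: [0.001, 1.019, -0.384]
ft_force: [-0.7, -0.1, -1.5]
width: 0.315
```

```bash
cat > jc.py <<'E'
from h import *
import sys
O=np.array([568.2,-171.9]);ps=np.radians(-21.3);ex=np.array([np.cos(ps),np.sin(ps)]);ey=np.array([-ex[1],ex[0]])
def J(P): return np.concatenate([((P[...,:2]-O)@ex)[...,None],((P[...,:2]-O)@ey)[...,None],P[...,2:]],-1)
def W(j): return np.array([*(O+j[0]*ex+j[1]*ey),j[2]])
if __name__=="__main__":
    s=r.get_state();print("t",s["time_s"],"tcp J",J(s["eef_pos"]).round(1),s["tcp_rot"].round(3),"F",s["ft_force"].round(1),"w",s["width"].round(3),"q6",s["q"][5].round(2))
    out=[]
    for n in ("wrist","scene","side"):
        a,P,M,k=cam(n);L=J(P);zc=float(sys.argv[2]);np.save(f"{sys.argv[1]}_{n}.npy",P)
        m=(abs(L[...,2]-zc)<20)&(abs(L[...,1])<24)&(abs(L[...,0]+10)<115)&(a.min(-1)>85)
        q=L[m];print(n,m.sum(),"x",np.percentile(q[:,0],[1,99]).round(1) if len(q) else "")
        for lo,hi in((-75,-55),(20,60)):
            k=q[(q[:,0]>lo)&(q[:,0]<hi)]
            if len(k)>20: print("   seg",lo,hi,"y",np.percentile(k[:,1],[2,98]).round(1),"ztop",np.percentile(k[:,2],97).round(1))
        cv2.imwrite(f"pics/{sys.argv[1]}_{n}.png",a[...,::-1])
E
python3 jc.py j1 140
python3 - <<'E'
import cv2,numpy as np
o=np.zeros((600,800,3),np.uint8)
def put(n,c,k,x,y):
    i=cv2.imread(f"pics/j1_{n}.png")[c[1]:c[3],c[0]:c[2]];i=cv2.resize(i,None,fx=k,fy=k,interpolation=cv2.INTER_CUBIC);o[y:y+i.shape[0],x:x+i.shape[1]]=i
put("wrist",(100,90,460,420),1.1,0,0);put("side",(230,130,380,260),2.6,400,0);put("scene",(140,150,290,330),1.3*1.7,0,365) if 0 else put("scene",(140,190,290,320),1.8,0,365)
cv2.imwrite("pics/c3.png",o)
E
```

```text
Traceback (most recent call last):
  File "jc.py", line 7, in <module>
    s=r.get_state();print("t",s["time_s"],"tcp J",J(s["eef_pos"]).round(1),s["tcp_rot"].round(3),"F",s["ft_force"].round(1),"w",s["width"].round(3),"q6",s["q"][5].round(2))
                                                                                                                                ^^^^^^^^^^^^^^^^
AttributeError: 'float' object has no attribute 'round'
[ WARN:0@0.007] global loadsave.cpp:275 findDecoder imread_('pics/j1_wrist.png'): can't open/read file: check file path/integrity
Traceback (most recent call last):
TypeError: 'NoneType' object is not subscriptable
```

```bash
sed -i 's/s\["width"\].round(3)/s["width"]/' jc.py; python3 jc.py j1 140
cat > comp.py <<'E'
import cv2,numpy as np,sys
t=sys.argv[1];o=np.zeros((600,800,3),np.uint8)
def put(n,c,k,x,y):
    i=cv2.imread(f"pics/{t}_{n}.png")[c[1]:c[3],c[0]:c[2]];i=cv2.resize(i,None,fx=k,fy=k,interpolation=cv2.INTER_CUBIC);o[y:y+i.shape[0],x:x+i.shape[1]]=i
put("wrist",(100,90,460,420),1.1,0,0);put("side",(230,130,380,260),2.6,400,0);put("scene",(140,190,290,320),1.8,0,365)
cv2.imwrite(f"pics/c_{t}.png",o)
E
python3 comp.py j1
```

```text
t 12.6 tcp J [-55.6  -1.9 135. ] [ 1.000e-03  1.019e+00 -3.840e-01] F [-0.7 -0.1 -1.5] w 0.3151315975693968 q6 0.12
wrist 7360 x [-118.9   23.7]
   seg -75 -55 y [-13.4  10.3] ztop 154.3
   seg 20 60 y [-14.9   9.8] ztop 152.1
scene 600 x [-102.5   40. ]
   seg -75 -55 y [-23.1  18.9] ztop 159.0
   seg 20 60 y [-12.4  10.4] ztop 152.0
side 439 x [-118.4   36.2]
   seg -75 -55 y [ 8.  21.3] ztop 155.9
   seg 20 60 y [-7.6 12.5] ztop 154.4
```

View pics/c_j1.png

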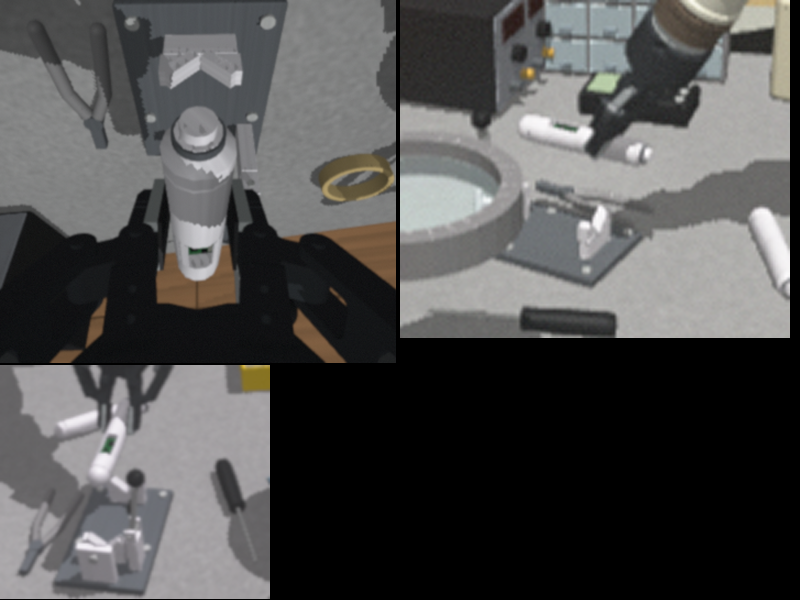

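```bash
python3 - <<'E'
from jc import *
P=np.load("j1_wrist.npy");L=J(P);I=cv2.imread("pics/j1_wrist.png")
m=(L[...,2]>45)&(L[...,2]<60)&(abs(L[...,0]+52)<20)&(abs(L[...,1])<40)
q=L[m];print("vee",m.sum(),np.percentile(q,[2,50,98],axis=0).round(1).tolist())
for lo,hi in((25,35),(35,45),(45,52)):
    k=(L[...,2]>lo)&(L[...,2]<hi)&(abs(L[...,0]+52)<12)&(abs(L[...,1])<30);q=L[k]
    if len(q): print(lo,len(q),"y",np.percentile(q[:,1],[2,98]).round(1),"x",np.percentile(q[:,0],[2,98]).round(1), "neg",np.median(q[q[:,1]<0,1]).round(1),"pos",np.median(q[q[:,1]>0,1]).round(1))
b=(abs(L[...,2]-12)<5)&(abs(L[...,0]+60)<25)&(abs(L[...,1])<75)&(I.max(-1)<140)
q=L[b];print("base x/y",np.percentile(q,[1,99],axis=0).round(1).tolist(),cv2.minAreaRect(q[:,:2].astype(np.float32)))
# vee slanted surface: z vs |y|
v=(abs(L[...,0]+52)<9)&(L[...,2]>30)&(L[...,2]<54)&(abs(L[...,1])<20)
q=L[v]
for sgn in(1,-1):
    k=q[q[:,1]*sgn>3]
    if len(k)>10: print(sgn,len(k),np.polyfit(k[:,1],k[:,2],1).round(2))
E
python3 - <<'E'
from jc import *
rows(W([-24,0,110]),tool(32.6,-21.3,1),4,.85)
E
```

```text
vee 875 [[-60.5, -26.0, 45.2], [-56.6, -9.9, 50.6], [-48.1, 25.8, 54.4]]
25 593 y [-23.9  23.9] x [-60.6 -58.4] neg -12.2 pos 12.6
35 869 y [-25.   25.1] x [-60.5 -48.5] neg -9.7 pos 9.7
45 655 y [-26.2  26. ] x [-60.6 -48.1] neg -17.1 pos 16.9
base x/y [[-83.1, -73.3, 7.6], [-36.0, 56.5, 15.8]] ((-59.41115188598633, -8.507217407226562), (48.812339782714844, 132.95462036132812), 0.0054637291468679905)
1 653 [ 0.54 35.83]
-1 658 [-0.58 35.48]
n 4 max 0.19
[[0.85, 0.191, 0.007, 0.076, -0.034, -0.066, 0.02], [0.85, 0.192, 0.007, 0.075, -0.034, -0.066, 0.019], [0.85, 0.192, 0.006, 0.074, -0.034, -0.066, 0.02], [0.85, 0.193, 0.006, 0.073, -0.035, -0.066, 0.019]]
```

>>> drive_tool(
  rows=[
    [0.85,0.19,0.01,0.075,-0.03,-0.066,0.02],
    [0.85,0.19,0.01,0.075,-0.03,-0.066,0.02],
    [0.85,0.19,0.01,0.075,-0.03,-0.066,0.02],
    [0.85,0.19,0.01,0.075,-0.03,-0.066,0.02],
    [0.85,0,0,0,0,0,0],
  ],
)

```text
time_s: 13.25
eef_pos: [547.7, -160.9, 108.2]
tcp_rot: [0.002, 1.0, -0.366]
ft_force: [-0.8, 0.6, -2.0]
width: 0.316
```

Run:
```python
from jc import *
p,R=pose();print(J(p).round(1),np.round(R.as_euler('xyz'),3))
c=rows(W([-24,0,60]),tool(32.65,-21.3,1),5,.85)
c=rows(W([-24,0,50]),tool(32.65,-21.3,1),5,.85,start=c)
```

```text
[-23.    2.8 108.2] [ 0.002  1.    -0.366]
n 5 max 0.16
[[0.85, 0.16, -0.011, -0.107, 0.007, 0.002, -0.009], [0.85, 0.16, -0.011, -0.107, 0.007, 0.001, -0.009], [0.85, 0.16, -0.011, -0.107, 0.008, 0.002, -0.008], [0.85, 0.16, -0.012, -0.108, 0.007, 0.001, -0.009], [0.85, 0.161, -0.011, -0.107, 0.008, 0.002, -0.008]]
n 5 max 0.03
[[0.85, 0.034, 0.0, -0.022, 0.0, 0.0, 0.0], [0.85, 0.033, 0.0, -0.022, 0.0, 0.0, 0.0], [0.85, 0.034, 0.0, -0.021, 0.0, 0.0, 0.0], [0.85, 0.033, 0.0, -0.022, 0.0, 0.0, 0.0], [0.85, 0.034, 0.0, -0.021, 0.0, 0.0, 0.0]]
```

>>> drive_tool(
  rows=[
    [0.85,0.15,-0.015,-0.1,0,0,-0.01],
    [0.85,0.15,-0.015,-0.1,0,0,-0.01],
    [0.85,0.15,-0.015,-0.1,0,0,-0.01],
    [0.85,0.15,-0.01,-0.1,0,0,-0.01],
    [0.85,0,0,0,0,0,0],
  ],
)

```text
time_s: 13.75
eef_pos: [546.0, -163.4, 68.7]
tcp_rot: [-0.003, 1.003, -0.372]
ft_force: [0.2, 0.4, -2.3]
width: 0.312
```

```bash
cat > st.py <<'E'
from jc import *
import sys
p,R=pose();s=r.get_state();print(s["time_s"],J(p).round(1),np.round(R.as_euler('xyz'),3),"F",s["ft_force"].round(1),s["width"])
v=list(map(float,sys.argv[1:]));rows(W(v[:3]),tool(v[3],-21.3,1),int(v[4]),v[5])
E
python3 st.py -24 0 50 32.65 5 0.85;python3 jc.py j2 70
```

```text
13.75 [-23.7  -0.2  68.7] [-0.003  1.003 -0.372] F [ 0.2  0.4 -2.3] 0.3123906742582424
n 5 max 0.06
[[0.85, 0.062, 0.001, -0.041, 0.008, -0.004, 0.0], [0.85, 0.063, 0.001, -0.041, 0.008, -0.005, 0.0], [0.85, 0.062, 0.001, -0.041, 0.008, -0.004, 0.001], [0.85, 0.063, 0.0, -0.041, 0.007, -0.005, 0.0], [0.85, 0.062, 0.001, -0.042, 0.008, -0.004, 0.001]]
t 13.75 tcp J [-23.7  -0.2  68.7] [-0.003  1.003 -0.372] F [ 0.2  0.4 -2.3] w 0.3123906742582424 q6 0.09
wrist 8513 x [-87.   79.6]
   seg -75 -55 y [-20.6  20.8] ztop 87.7
   seg 20 60 y [-12.   13.5] ztop 87.1
scene 801 x [-67.3  92.8]
   seg -75 -55 y [-11.9   5.7] ztop 89.5
   seg 20 60 y [-22.1  21.6] ztop 88.9
side 294 x [-83.7  37.6]
   seg -75 -55 y [-9.4 17.8] ztop 89.3
   seg 20 60 y [-12.1  14.8] ztop 89.3
```

>>> drive_tool(
  rows=[
    [0.85,0.06,0,-0.04,0,0,0],
    [0.85,0.06,0,-0.04,0,0,0],
    [0.85,0.06,0,-0.04,0,0,0],
    [0.85,0.06,0,-0.04,0,0,0],
    [0.85,0.015,0,-0.01,0,0,0],
    [0.85,0.015,0,-0.01,0,0,0],
  ],
)

```text
time_s: 14.5
eef_pos: [548.9, -164.1, 55.5]
tcp_rot: [-0.001, 0.995, -0.37]
ft_force: [-0.6, -1.2, -2.2]
width: 0.317
```

>>> drive_tool(
  rows=[
    [0.85,0.015,0,-0.01,0,0,0],
    [0.85,0.015,0,-0.01,0,0,0],
  ],
)

```text
time_s: 14.7
eef_pos: [549.0, -164.1, 53.6]
tcp_rot: [-0.001, 0.995, -0.37]
ft_force: [-0.3, 1.4, -1.4]
width: 0.313
```

```bash
python3 st.py -24 0 49.8 32.65 2 0.85
```

```text
14.7 [-20.8   0.3  53.6] [-0.001  0.995 -0.37 ] F [-0.3  1.4 -1.4] 0.31333896986029425
n 2 max 0.05
[[0.85, 0.014, -0.003, -0.048, 0.017, 0.046, -0.005], [0.85, 0.014, -0.003, -0.047, 0.017, 0.045, -0.005]]
```

>>> drive_tool(
  rows=[
    [0.85,-0.01,-0.003,-0.03,0,0.045,0],
    [0.85,0.02,-0.003,-0.025,0,0.045,0],
    [0.85,0.015,0,-0.012,0,0,0],
    [0.85,0.015,0,-0.012,0,0,0],
  ],
)

```text
time_s: 15.1
eef_pos: [546.9, -163.8, 50.0]
tcp_rot: [-0.002, 1.0, -0.371]
ft_force: [-2.4, -0.6, 2.4]
width: 0.315
```

>>> drive_tool(
  rows=[
    [0.85,0.015,0,-0.012,0,0,0],
    [0.85,0.015,0,-0.012,0,0,0],
  ],
)

```text
time_s: 15.3
eef_pos: [547.2, -164.0, 49.7]
tcp_rot: [-0.002, 0.997, -0.372]
ft_force: [-9.0, 2.9, 12.1]
width: 0.315
```

```bash
python3 st.py -24 0 48.5 32.65 2 0.85
```

```text
15.3 [-22.5  -0.3  49.7] [-0.002  0.997 -0.372] F [-9.   2.9 12.1] 0.3145561414497849
n 2 max 0.03
[[0.85, 0.001, 0.003, -0.019, 0.016, 0.026, 0.0], [0.85, 0.002, 0.003, -0.019, 0.017, 0.026, 0.0]]
```

>>> drive_tool(
  rows=[
    [0.85,-0.005,0,0.003,0,0,0],
    [0.85,0.011,0,0.017,0,0,0],
    [0.85,0.011,0,0.017,0,0,0],
    [0.85,0.011,0,0.017,0,0,0],
  ],
)

```text
time_s: 15.7
eef_pos: [550.0, -165.0, 50.0]
tcp_rot: [-0.002, 0.997, -0.371]
ft_force: [-0.2, -0.7, -2.1]
width: 0.315
```

>>> drive_tool(
  rows=[
    [0.85,0.011,0,0.017,0,0,0],
    [0.85,0.011,0,0.017,0,0,0],
  ],
)

```text
time_s: 15.9
eef_pos: [550.6, -165.4, 49.6]
tcp_rot: [-0.003, 1.0, -0.372]
ft_force: [-13.8, 6.0, 15.1]
width: 0.316
```

```bash
python3 st.py -24 0 48.5 32.65 2 0.85
```

```text
15.9 [-18.8  -0.4  49.6] [-0.003  1.    -0.372] F [-13.8   6.   15.1] 0.3158508182011433
n 2 max 0.05
[[0.85, -0.019, 0.004, -0.05, 0.019, 0.01, -0.001], [0.85, -0.018, 0.003, -0.051, 0.019, 0.01, -0.001]]
```

>>> drive_tool(
  rows=[
    [0.85,0.003,0,0.021,0,0,0],
    [0.85,0.003,0,0.021,0,0,0],
  ],
)

```text
time_s: 16.1
eef_pos: [550.5, -165.4, 49.8]
tcp_rot: [-0.003, 1.003, -0.371]
ft_force: [-4.0, 1.9, 0.9]
width: 0.314
```

```bash
python3 st.py -24 0 48.5 32.65 2 0.85; python3 jc.py j3 57;python3 comp.py j3
```

```text
16.1 [-18.9  -0.4  49.8] [-0.003  1.003 -0.371] F [-4.   1.9  0.9] 0.31406575747623794
n 2 max 0.05
[[0.85, -0.017, 0.004, -0.05, 0.023, -0.014, -0.002], [0.85, -0.016, 0.004, -0.051, 0.022, -0.014, -0.002]]
t 16.1 tcp J [-18.9  -0.4  49.8] [-0.003  1.003 -0.371] F [-4.   1.9  0.9] w 0.31406575747623794 q6 0.09
wrist 11248 x [-82.1  80.9]
   seg -75 -55 y [-22.9  22.8] ztop 68.3
   seg 20 60 y [-18.5  19. ] ztop 68.5
scene 860 x [-61.8  92.4]
   seg -75 -55 y [-15.4   4.1] ztop 69.5
   seg 20 60 y [-22.2  22.9] ztop 68.9
side 302 x [-81.1  38.1]
   seg -75 -55 y [-7.9 23.1] ztop 70.6
   seg 20 60 y [-13.4  17.5] ztop 68.4
```

View pics/c_j3.png

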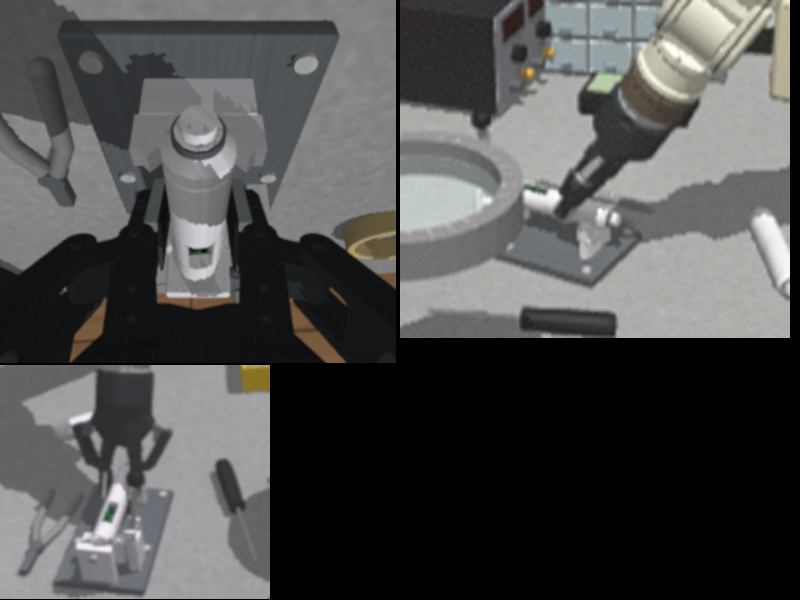

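The probe is seated in both vees against the stop, window up in all three views, with its top at about 69 mm as expected. Now I release it and back out along the tool axis.

>>> drive_tool(
  rows=[
    [0.85,0,0,-0.01,0,0,0],
    [0.66,0,0,0,0,0,0],
    [0.62,0,0,0,0,0,0],
    [0.55,0,0,0,0,0,0],
    [0.45,0,0,0,0,0,0],
    [0.4,0,0,0,0,0,0],
    [0.4,0,0,0,0,0,0],
  ],
)

```text
time_s: 16.95
eef_pos: [554.1, -166.4, 52.0]
tcp_rot: [-0.001, 0.995, -0.37]
ft_force: [-0.3, -0.1, 0.4]
width: 0.596
```

>>> drive_tool(
  rows=[
    [0.4,-0.1,0,0,0,0,0],
    [0.4,-0.2,0,0,0,0,0],
    [0.4,-0.3,0,0,0,0,0],
    [0.4,-0.4,0,0,0,0,0],
    [0.4,-0.5,0,0,0,0,0],
    [0.4,-0.5,0,0,0,0,0],
    [0.4,-0.5,0,0,0,0,0],
    [0.4,-0.5,0,0,0,0,0],
    [0.4,-0.4,0,0,0,0,0],
    [0.4,0,0,0,0,0,0],
  ],
)

```text
time_s: 17.95
eef_pos: [460.7, -130.5, 203.9]
tcp_rot: [-0.0, 0.994, -0.37]
ft_force: [-0.2, 0.6, 0.5]
width: 0.604
```

```bash
cat > seat.py <<'E'
from jc import *
import sys
for n in sys.argv[2:]:
    a,P,M,k=cam(n);L=J(P);I=a.astype(int);cv2.imwrite(f"pics/{sys.argv[1]}_{n}.png",a[...,::-1])
    m=(L[...,2]>58)&(L[...,2]<72)&(abs(L[...,1])<14)&(abs(L[...,0])<90)&(a.min(-1)>85);q=L[m]
    g=(I[...,1]-np.maximum(I[...,0],I[...,2])>8)&(abs(L[...,0]-20)<40)&(abs(L[...,1])<20)&(L[...,2]>45)&(L[...,2]<75)
    kb=(L[...,2]>60)&(L[...,2]<185)&(abs(L[...,0]-54)<14)&(abs(L[...,1])<85)&(a.max(-1)<75)
    print(n,"tube x",np.percentile(q[:,0],[1,99]).round(1) if len(q) else "","z99",np.percentile(q[:,2],97).round(1) if len(q) else "","green",g.sum(),np.median(L[g],0).round(1) if g.any() else "",
      np.percentile(L[g],[3,97],axis=0).round(1).tolist() if g.any() else "","knob",kb.sum(),np.median(L[kb],0).round(1) if kb.any() else "")
E
python3 seat.py j4 wrist scene side
python3 - <<'E'
from jc import *
p,R=pose();print(J(p).round(1))
c=rows(W([-20,90,230]),tool(15,-21.3,1),7,0.9)
c=rows(W([52,100,230]),tool(8,-21.3,1),4,1,start=c)
c=rows(W([54,100,140]),tool(8,-21.3,1),4,1,start=c)
E
```

```text
wrist tube x [-81.5  79.2] z99 69.3 green 98 [25.2  0.9 60.2] [[13.8, -3.8, 59.1], [36.9, 5.7, 62.5]] knob 294 [ 46.   46.6 164.9]
scene tube x [-75.8  88.7] z99 70.3 green 39 [18.4 -2.4 60.6] [[3.6, -6.8, 57.6], [30.1, 3.4, 62.8]] knob 57 [ 59.2  54.1 170.5]
side tube x [-79.9  39.3] z99 71.1 green 15 [22.9 -4.2 62.4] [[5.4, -10.7, 59.9], [36.2, 3.3, 67.2]] knob 48 [ 48.7  56.  170.3]
[-115.7   -0.7  200.3]
n 7 max 0.64
[[0.9, 0.077, 0.258, 0.276, 0.005, 0.634, 0.0], [0.9, 0.064, 0.258, 0.28, 0.005, 0.634, 0.0], [0.9, 0.052, 0.259, 0.282, 0.005, 0.635, 0.0], [0.9, 0.039, 0.259, 0.284, 0.005, 0.634, 0.0], [0.9, 0.027, 0.259, 0.285, 0.005, 0.635, 0.0], [0.9, 0.014, 0.258, 0.286, 0.006, 0.634, 0.0], [0.9, 0.001, 0.259, 0.286, 0.005, 0.635, 0.0]]
n 4 max 0.44
[[1, 0.093, 0.05, 0.348, 0.0, 0.437, 0.0], [1, 0.083, 0.05, 0.35, 0.0, 0.438, 0.0], [1, 0.072, 0.05, 0.353, 0.0, 0.437, 0.0], [1, 0.061, 0.05, 0.355, 0.001, 0.438, 0.0]]
n 4 max 0.45
[[1, 0.447, 0.0, -0.053, 0.0, 0.0, 0.0], [1, 0.447, 0.0, -0.053, 0.0, 0.0, 0.0], [1, 0.447, 0.0, -0.052, 0.0, 0.0, 0.0], [1, 0.447, 0.0, -0.053, 0.0, 0.0, 0.0]]
```

Run:
```python
from wang import wang
wang([567,-171.5],-21.3,55)
```

```text
green rows 206 219 view -0.2
207 slot cols 275 287 s 5.3 -8.9 sil [87, 85, 79, 50, 104, 117, 115, 110, 144, 169, 82, 69, 55, 80, 191, 145, 130, 114, 92, 88, 123]
208 slot cols 275 287 s 5.3 -8.9 sil [84, 83, 49, 104, 118, 114, 111, 141, 169, 58, 36, 35, 86, 191, 142, 131, 114, 94, 87, 121, 133]
209 slot cols 275 287 s 5.3 -8.9 sil [85, 82, 50, 106, 120, 115, 110, 144, 169, 58, 44, 46, 104, 189, 140, 130, 114, 94, 87, 121, 132]
210 slot cols 275 287 s 5.3 -9.0 sil [81, 81, 52, 110, 122, 115, 109, 142, 169, 58, 50, 51, 114, 189, 140, 131, 115, 97, 87, 120, 132]
211 slot cols 275 287 s 5.3 -9.0 sil [75, 70, 52, 117, 126, 116, 110, 139, 168, 52, 50, 50, 115, 189, 142, 132, 115, 98, 87, 118, 133]
212 slot cols 275 287 s 5.3 -9.1 sil [72, 72, 66, 119, 131, 117, 112, 142, 169, 42, 47, 50, 117, 189, 142, 134, 116, 102, 93, 119, 133]
213 slot cols 275 287 s 5.4 -9.1 sil [99, 100, 105, 132, 128, 115, 128, 170, 86, 30, 51, 82, 186, 158, 137, 126, 114, 111, 99, 133, 130]
214 slot cols 275 287 s 5.4 -9.2 sil [125, 126, 125, 138, 127, 119, 114, 156, 141, 30, 49, 48, 161, 176, 138, 127, 123, 127, 105, 129, 132]
215 slot cols 275 287 s 5.4 -9.2 sil [131, 132, 133, 151, 137, 135, 108, 143, 170, 49, 49, 23, 117, 186, 145, 125, 143, 127, 128, 115, 132]
216 slot cols 275 287 s 5.4 -9.3 sil [128, 133, 134, 173, 154, 146, 106, 145, 170, 58, 51, 27, 119, 186, 147, 128, 146, 129, 129, 114, 133]
217 slot cols 275 287 s 5.4 -9.3 sil [130, 133, 135, 188, 164, 163, 105, 146, 170, 61, 58, 48, 115, 186, 148, 136, 132, 131, 129, 112, 134]
218 slot cols 275 286 s 5.4 -8.1 sil [130, 133, 135, 153, 201, 160, 123, 128, 171, 100, 76, 85, 90, 190, 158, 136, 125, 124, 134, 100, 133]
219 slot cols 276 286 s 4.2 -8.2 sil [130, 134, 132, 135, 206, 153, 175, 110, 157, 153, 104, 111, 119, 172, 172, 143, 124, 122, 132, 112, 126]
al -60 sil s -17.8 17.3
al -50 sil s -13.3 13.7
al 45 sil s -17.0 17.9
al 55 sil s -13.5 13.2
al 65 sil s -16.4 17.3
```

>>> drive_tool(
  rows=[
    [0.9,0.08,0.26,0.28,0,0.63,0],
    [0.9,0.06,0.26,0.28,0,0.63,0],
    [0.9,0.05,0.26,0.28,0,0.63,0],
    [0.9,0.04,0.26,0.28,0,0.63,0],
    [0.9,0.03,0.26,0.28,0,0.63,0],
    [0.9,0.01,0.26,0.28,0,0.63,0],
    [0.9,0,0.26,0.28,0,0.63,0],
  ],
)

```text
time_s: 18.85
eef_pos: [577.9, -78.5, 210.5]
tcp_rot: [-0.036, 1.347, -0.408]
ft_force: [0.9, 1.4, -0.4]
width: 0.1
```

```bash
python3 st.py 52 105 230 8 6 1
```

```text
18.85 [-24.8  90.5 210.5] [-0.036  1.347 -0.408] F [ 0.9  1.4 -0.4] 0.09959624432820383
n 6 max 0.26
[[1.0, -0.007, 0.048, 0.264, 0.0, 0.201, 0.019], [1.0, -0.01, 0.048, 0.264, 0.0, 0.201, 0.019], [1.0, -0.014, 0.048, 0.264, 0.0, 0.201, 0.019], [1.0, -0.018, 0.048, 0.264, 0.0, 0.201, 0.02], [1.0, -0.021, 0.048, 0.263, 0.0, 0.202, 0.019], [1.0, -0.025, 0.049, 0.263, 0.0, 0.201, 0.02]]
```

Run:
```python
import cv2,numpy as np
I=cv2.imread("pics/j4_wrist.png").astype(int)
for r0 in (195,199,203,210,211,216,222,226): print(r0,I[r0,262:302].sum(-1)//3 if 1 else 0)
print("G-R",(I[211,262:302,1]-I[211,262:302,2]))
```

```text
195 [114 115 115 115 115 117 120 130 144 157 170 178 184 189 193 198 203 207
 209 212 211 208 207 205 202 199 195 187 171 152 140 134 130 119 114 112
 103  75  53  48]
199 [116 117 118 118 117 113 114 123 137 154 169 177 183 189 192 198 203 205
 208 210 209 207 206 202 197 194 192 183 172 158 140 134 132 122 116 115
 105  76  52  50]
203 [116 114 114 116 116 113 111 121 140 152 167 174 165 126  94  91  93  89
  87  88  85  72  59  58 107 165 189 188 175 154 139 135 131 121 116 114
 114 112 100  88]
210 [126 128 132 127 119 113 110 116 134 148 164 172 164 124  68  32  23  36
  45  47  43  42  59  95 138 180 192 184 169 151 141 143 141 134 130 125
 120 117 115 115]
211 [129 128 135 135 123 115 109 116 133 148 164 172 165 125  72  41  38  41
  47  43  30  33  57  94 137 180 193 183 169 153 143 144 139 128 129 133
 127 119 120 126]
216 [167 151 170 183 162 124 105 111 130 145 159 170 168 148 128 123 127 125
 126 124 127 129 127 125 147 183 193 182 166 153 148 142 130 128 133 121
 121 123 127 131]
222 [129 124 120 119 118 117 115 115 124 137 153 165 174 183 190 192 195 197
 202 207 211 212 210 209 208 204 195 175 148 137 135 132 135 139 137 137
 135 136 137 135]
226 [131 124 125 129 123 117 115 118 129 142 156 169 179 188 196 200 203 207
 212 215 216 214 209 207 203 193 167 131 124 134 135 137 138 141 136 136
 136 135 134 134]
G-R [ 0  1  0  0 -1  0 -1  0  0  0  0  0  2  8 15 23 26 31 38 31 23 17 12  6
  1  0  0 -1 -1  0  0  0 -2 -1  0 -1 -1 -1  1  1]
```

The window offset in the jig is about 3°, which is fine. On to the keeper.

>>> drive_tool(
  rows=[
    [1,0,0.05,0.26,0,0.2,0.02],
    [1,-0.01,0.05,0.26,0,0.2,0.02],
    [1,-0.01,0.05,0.26,0,0.2,0.02],
    [1,-0.02,0.05,0.26,0,0.2,0.02],
    [1,-0.02,0.05,0.26,0,0.2,0.02],
    [1,-0.02,0.05,0.26,0,0.2,0.02],
  ],
)

```text
time_s: 19.45
eef_pos: [658.5, -91.6, 211.7]
tcp_rot: [-0.039, 1.456, -0.409]
ft_force: [1.1, 0.8, 0.1]
width: -0.002
```

```bash
python3 st.py 54 105 140 8 5 1
```

```text
19.45 [ 55.  107.7 211.7] [-0.039  1.456 -0.409] F [1.1 0.8 0.1] -0.0019800506214675572
n 5 max 0.28
[[1.0, 0.284, -0.009, -0.037, 0.007, -0.071, 0.012], [1.0, 0.284, -0.01, -0.038, 0.007, -0.071, 0.012], [1.0, 0.284, -0.01, -0.04, 0.007, -0.071, 0.012], [1.0, 0.284, -0.01, -0.041, 0.007, -0.072, 0.012], [1.0, 0.284, -0.011, -0.042, 0.006, -0.071, 0.012]]
```

>>> drive_tool(
  rows=[
    [1,0.28,-0.01,-0.04,0,-0.07,0.01],
    [1,0.28,-0.01,-0.04,0,-0.07,0.01],
    [1,0.28,-0.01,-0.04,0,-0.07,0.01],
    [1,0.28,-0.01,-0.04,0,-0.07,0.01],
    [1,0.28,-0.01,-0.04,0,-0.07,0.01],
    [1,0,-0.12,0,0,0,0],
    [1,0,-0.12,0,0,0,0],
    [1,0,-0.12,0,0,0,0],
  ],
)

```text
time_s: 20.25
eef_pos: [650.3, -112.2, 118.7]
tcp_rot: [-0.049, 1.453, -0.419]
ft_force: [0.4, 0.7, 0.5]
width: -0.007
```

>>> drive_tool(
  rows=[
    [1,0,-0.12,0,0,0,0],
    [1,0,-0.12,0,0,0,0],
    [1,0,-0.12,0,0,0,0],
  ],
)

```text
time_s: 20.55
eef_pos: [644.3, -131.3, 120.4]
tcp_rot: [-0.044, 1.45, -0.414]
ft_force: [1.0, -0.8, -0.2]
width: 0.0
```

```bash
python3 st.py 54 40 140 8 5 1; python3 seat.py k1 side scene
```

```text
20.55 [ 56.1  65.4 120.4] [-0.044  1.45  -0.414] F [ 1.  -0.8 -0.2] 0.0001710788196233664
n 5 max 0.1
[[1.0, -0.078, -0.102, 0.001, 0.005, -0.054, 0.015], [1.0, -0.078, -0.102, 0.001, 0.005, -0.055, 0.014], [1.0, -0.079, -0.102, 0.002, 0.005, -0.054, 0.015], [1.0, -0.078, -0.102, 0.002, 0.005, -0.055, 0.014], [1.0, -0.079, -0.102, 0.002, 0.005, -0.054, 0.015]]
side tube x [-80.8  39.5] z99 70.9 green 16 [23.5 -4.8 62.7] [[7.1, -10.2, 60.1], [38.2, 5.5, 67.1]] knob 63 [ 42.1  60.6 169.5]
scene tube x [-34.8  89.5] z99 70.8 green 38 [18.1 -1.9 60.7] [[3.6, -7.3, 58.0], [29.2, 3.5, 62.0]] knob 343 [ 60.5  55.6 171.6]
```

>>> drive_tool(
  rows=[
    [1,-0.07,-0.1,0,0,-0.05,0],
    [1,-0.07,-0.1,0,0,-0.05,0],
    [1,-0.07,-0.1,0,0,-0.05,0],
    [1,-0.07,-0.1,0,0,-0.05,0],
  ],
)

```text
time_s: 21.05
eef_pos: [634.7, -150.6, 135.9]
tcp_rot: [-0.04, 1.434, -0.411]
ft_force: [0.8, 0.7, -1.1]
width: -0.003
```

>>> drive_tool(
  rows=[
    [1,-0.02,-0.1,0,0,0,0],
    [1,0,-0.1,0,0,0,0],
    [1,0,-0.1,0,0,0,0],
    [1,0,-0.1,0,0,0,0],
  ],
)

```text
time_s: 21.45
eef_pos: [626.9, -170.7, 138.3]
tcp_rot: [-0.037, 1.433, -0.407]
ft_force: [1.0, 0.7, -0.2]
width: -0.003
```

```bash
python3 st.py 54 20 140 8 5 1; python3 seat.py k2 side scene
```

```text
21.45 [ 54.3  22.4 138.3] [-0.037  1.433 -0.407] F [ 1.   0.7 -0.2] -0.0025478132303149823
n 5 max 0.01
[[1.0, -0.007, -0.01, 0.0, 0.005, -0.005, 0.014], [1.0, -0.007, -0.01, 0.0, 0.005, -0.005, 0.014], [1.0, -0.007, -0.01, 0.0, 0.005, -0.005, 0.014], [1.0, -0.007, -0.009, 0.0, 0.005, -0.005, 0.014], [1.0, -0.007, -0.01, -0.001, 0.005, -0.005, 0.014]]
side tube x [-79.1  37.9] z99 71.2 green 16 [22.3 -3.8 63.5] [[7.2, -10.2, 59.5], [36.3, 4.3, 66.5]] knob 74 [ 48.   32.8 161.5]
scene tube x [-61.4  89.1] z99 70.8 green 19 [24.5 -2.2 60.2] [[17.9, -5.8, 58.7], [29.0, 3.1, 63.1]] knob 163 [ 58.1  10.3 163.8]
```

>>> drive_tool(
  rows=[
    [1,0,-0.1,0,0,0,0],
    [1,0,-0.1,0,0,0,0],
    [1,0,-0.1,0,0,0,0],
    [1,0,-0.1,0,0,0,0],
    [1,0,0,0,0,0,0],
  ],
)

```text
time_s: 22.05
eef_pos: [618.7, -191.4, 137.8]
tcp_rot: [-0.042, 1.434, -0.413]
ft_force: [0.8, -0.1, 0.0]
width: 0.003
```

```bash
python3 st.py 54 20 140 8 5 1; python3 seat.py k3 side scene
python3 - <<'E'
from jc import *
P=np.load
import cv2
o=np.zeros((500,800,3),np.uint8)
for i,(n,c,k) in enumerate((("scene",(150,190,290,330),2.8),("side",(230,110,380,250),2.6))):
    im=cv2.imread(f"pics/k3_{n}.png")[c[1]:c[3],c[0]:c[2]];im=cv2.resize(im,None,fx=k,fy=k,interpolation=cv2.INTER_CUBIC);o[:im.shape[0],i*400:i*400+im.shape[1]]=im[:, :400]
cv2.imwrite("pics/c_k3.png",o[:400])
E
```

```text
22.05 [ 54.2   0.2 137.8] [-0.042  1.434 -0.413] F [ 0.8 -0.1  0. ] 0.002969564360124041
n 5 max 0.08
[[1.0, -0.009, 0.079, 0.001, 0.003, -0.008, 0.016], [1.0, -0.009, 0.079, 0.0, 0.002, -0.007, 0.016], [1.0, -0.009, 0.079, 0.001, 0.003, -0.008, 0.016], [1.0, -0.009, 0.08, 0.0, 0.002, -0.007, 0.016], [1.0, -0.01, 0.079, 0.001, 0.003, -0.008, 0.017]]
side tube x [-79.6  40. ] z99 70.7 green 15 [22.2 -4.1 63.4] [[7.3, -9.2, 61.2], [35.8, 0.9, 65.2]] knob 84 [ 47.9  10.3 158.7]
scene tube x [-75.6  88.8] z99 70.3 green 7 [ 5.4 -2.  60.5] [[2.6, -6.5, 59.3], [9.2, 0.8, 63.0]] knob 168 [ 57.9  -6.7 157.7]
```

View pics/c_k3.png

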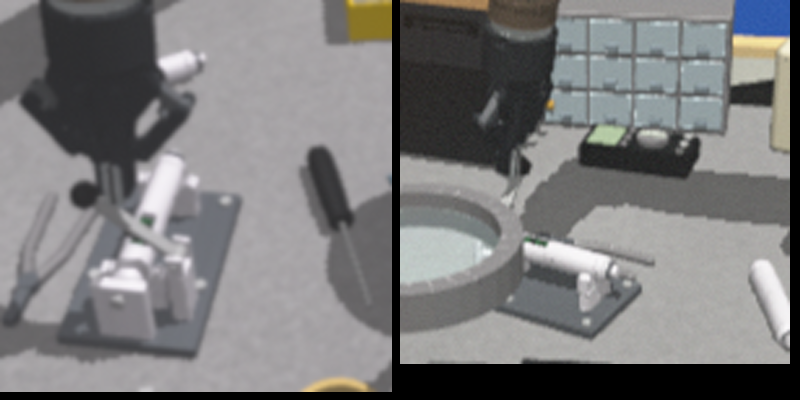

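The keeper is leaning over the probe, with its knob at (85,193) in the left crop, and the probe is undisturbed. I track the knob numerically from here.

>>> drive_tool(
  rows=[
    [1,0,-0.1,0,0,0,0],
    [1,0,-0.1,0,0,0,0],
    [1,0,0,0,0,0,0],
  ],
)

```text
time_s: 22.45
eef_pos: [615.3, -200.5, 137.9]
tcp_rot: [-0.039, 1.434, -0.409]
ft_force: [-1.0, -0.5, -0.4]
width: -0.003
```

```bash
cat > kn.py <<'E'
from jc import *
P=np.load
s=r.get_state();print(s["time_s"],J(s["eef_pos"]).round(1),"F",s["ft_force"].round(1))
a,P,M,(f,cx,cy)=cam("scene");L=J(P);C=J(M[:3,3])
Mi=np.linalg.inv(M);best=[]
def proj(j): w=Mi@np.r_[W(j),1];return int(round(w[0]/w[2]*f+cx)),int(round(w[1]/w[2]*f+cy)),w[2]
for th in np.arange(-.1,1.9,.05):
    k=np.array([54,40-90*np.cos(th),76+90*np.sin(th)]);sc=0;d=[]
    # count pixels whose 3D point lies on the knob sphere, dark
    e=np.abs(np.linalg.norm(L-k,axis=-1)-11)
    m=(e<3.5)&(a.max(-1)<80);ang=None
    # bar samples
    b=0
    for t in np.arange(25,75,3):
        q=np.array([54,40-t*np.cos(th),76+t*np.sin(th)]);dd=np.linalg.norm(L-q,axis=-1);b+=np.nanmin(dd)<7
    best.append((m.sum(),b,th))
best.sort(reverse=True);print([(int(x),int(b),round(float(t),2)) for x,b,t in best[:6]])
E
python3 kn.py
```

```text
22.45 [ 54.2  -9.5 137.9] F [-1.  -0.5 -0.4]
[(55, 17, 0.4), (46, 17, 0.45), (34, 0, 1.05), (33, 14, 0.6), (32, 1, 1.0), (31, 0, 1.25)]
```

>>> drive_tool(
  rows=[
    [1,-0.3,0,0,0,0,0],
    [1,-0.5,0,0,0,0,0],
    [1,-0.5,0,0,0,0,0],
    [1,-0.5,0,0,0,0,0],
    [1,0,0,-0.5,0,0,0],
    [1,0,0,-0.5,0,0,0],
    [1,0,0,-0.5,0,0,0],
    [1,0,0,-0.5,0,0,0],
    [1,0,0,-0.5,0,0,0],
    [1,0,0,0,0,0,0],
  ],
)

```text
time_s: 23.5
eef_pos: [484.7, -148.3, 212.6]
tcp_rot: [-0.029, 1.433, -0.397]
ft_force: [0.1, 0.2, 0.7]
width: 0.003
```

```bash
python3 kn.py; python3 seat.py f1 wrist scene side
```

```text
23.5 [-86.4  -8.3 212.6] F [0.1 0.2 0.7]
[(50, 17, 0.0), (38, 17, -0.05), (29, 10, 0.2), (27, 17, 0.05), (26, 16, 0.15), (25, 17, 0.1)]
wrist tube x [-80.4  23.5] z99 69.1 green 36 [14.  -2.  60.8] [[8.9, -4.2, 58.5], [16.6, 7.0, 62.5]] knob 254 [ 45.9 -49.6  82.3]
scene tube x [-74.7  89. ] z99 70.2 green 40 [18.6 -2.2 60.8] [[3.6, -6.9, 58.8], [30.2, 3.0, 63.0]] knob 48 [ 59.4 -48.1  83.4]
side tube x [-81.   39.8] z99 70.7 green 15 [23.9 -4.8 62.9] [[6.0, -11.3, 59.8], [37.0, 7.8, 68.5]] knob 21 [ 47.  -45.   81.2]
```

Run:
```python
from jc import *
a,P,M,k=cam("wrist");L=J(P);b=a.min(-1)
v=(L[...,2]>25)&(L[...,2]<50)&(abs(abs(L[...,1])-18)<5)&(abs(L[...,0]+58)<8);print("vee rear face x",v.sum(),np.percentile(L[v][:,0],[2,10,50]).round(1))
t=(L[...,2]>52)&(L[...,2]<66)&(abs(L[...,1])<7)&(L[...,0]<-60)&(L[...,0]>-95);print("tail x",t.sum(),np.percentile(L[t][:,0],[1,3,10]).round(1))
e=(abs(L[...,2]-12)<3)&(abs(L[...,1])<45)&(L[...,0]<-66)&(L[...,0]>-95)&(a.max(-1)<130);print("base edge",e.sum(),np.percentile(L[e][:,0],[.5,2,5]).round(1))
a,P,M,k=cam("scene");L=J(P)
# stop plate outer face (true x?) and nose/plate gap: dark/other pixels between 70..80 near top z
for x0 in range(40,96,4):
    m=(abs(L[...,1])<5)&(L[...,0]>=x0)&(L[...,0]<x0+4)&(L[...,2]>20);print(x0,m.sum(),np.median(L[m][:,2]).round(0) if m.any() else "",end=" | ")
```

```text
vee rear face x 154 [-60.1 -59.9 -59.6]
tail x 251 [-81.8 -81.7 -81.4]
base edge 1108 [-82.8 -82.5 -82.1]
40 0  | 44 1 78.0 | 48 9 79.0 | 52 8 77.0 | 56 15 74.0 | 60 6 67.0 | 64 6 68.0 | 68 9 67.0 | 72 1 67.0 | 76 2 75.0 | 80 6 73.0 | 84 40 44.0 | 88 27 52.0 | 92 9 62.0 |
```

Tail relative to the vee face comes to -80.0 mm, exactly the home position. The keeper is at about 0 rad and the arm is clear, so I hand in.

```bash
python3 -c "
from cell import r
print(r.job_done(), r.get_state()['time_s'])"
```

```text
the job is handed in; nothing more can be done
the job is handed in; nothing more can be done
```

The job is done and handed in at about 24 s of the 72 s allowed. I pushed the probe across the mat with one finger until its window faced up under the magnifier. It was then gripped at 28 N, carried out from under the lamp, laid in the vees and slid to the stop, and the keeper was swung shut.

- **Window:** about 1–2° from straight up on the mat, and about 3° in the jig. The jig figure is the less certain one: a coarser first estimate gave 6–8°, until I measured the edges more finely.
- **Seat:** the tail sits at -80.0 mm and the tube's top at about 69 mm above the bench, both as they should be at home. The nose against the stop is inferred from the tail position and from the push being blocked; the cameras could not resolve the contact itself.
- **Keeper:** about 0 rad, resting on the probe.
- **Forces:** the highest reading at the wrist was about 21 N, while seating and sliding the probe. I only read forces between moves.
- **Clear of everything:** the arm was backed off and touching nothing at the end. I did not measure the other tools again, but no move came near them.

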